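Hold a barrel hinge in the V-block at the height gauge

ROBOT

A 6-joint arm with a two-finger parallel gripper is mounted at the origin on the work surface. World frame = base frame: x ahead of the robot, y to its left, z up, the work surface at z = 0. Lengths are in m, angles in rad, forces in N, time in s.
With the tool pointing down it reaches from about 0.4 to 0.925 m from the base axis. Payload 12.5 kg.
Tool frame: the origin (TCP) lies midway between the tips of the shut fingers; the grasp point (between the pads) lies 19 mm behind it; x points along the fingers, z is the direction in which the jaws open and shut, and the axes are right-handed (so a half turn about x gives the same grasp; the last joint's range is limited). The gripper opens to 95 mm and grips with 3 to 60 N. Pads are 20 mm wide; open, the fingers measure 119 mm over their backs; the gripper's body (75 mm by 180 mm) begins 59 mm behind the grasp point.
Start: joints at [-1.299, 0.491, 1.559, -0, 1.092, -0.106], TCP at [0.231, -0.581, 0.215] pointing down, gripper open.
Joint ranges: [-3.1, 3.1], [-0.84, 2.19], [0.05, 2.79], [-1.13, 4.28], [0.06, 2.93], [-2.69, 2.69]. Speed limits (rad/s): [2.22, 2.22, 2.79, 3.14, 3.14, 3.14].

INTERFACE

Orientations are given as a unit quaternion [x, y, z, w].
In Python, from station import manip gives the robot as it stands. The module is installed in compiled form; this text tells all that it offers.
- The arm moves only by the tool carry_out, never from a script. Its argument "increments" is a list of rows, each an object of numbers: "tx", "ty", "tz": the shift along the tool's x, y, z in m; "wx", "wy", "wz": the turn, a rotation vector about the tool's x, y, z in rad. In form: [{"tx": .., "ty": .., "tz": .., "wx": .., "wy": .., "wz": ..}, ...]. A call has 1 to 20 rows; each row is the pose to reach, as a shift and turn from the pose commanded when the call began, along the tool's axes at that moment; what a row does not reach only later rows make up. A row lasts 1/10 s, in which the tool goes at most 50 mm and 8.59 degrees, less where a joint would pass 70% of its speed; a pose out of reach is approached as far as the arm can. A call with a gripper value outside its range is refused whole. "jaw" is the closure, from 0 (fully open) to 1 (shut), set as the call begins (left out, the last holds). The fingers move at their own pace and stop on an object; the grip force is fixed at half the most. Time passes only in rows, so rows that repeat a pose let the fingers close. It gives the time, the measured TCP pose, the force and the opening at its end, in the units of the state.
- manip.sense(): the state, without advancing time (a new reading comes with each control period).
- manip.get_image(name): name is "side" or "top"; returns the picture (480x640x3 uint8, blue, green, red); there is no depth.
- manip.camera_info(name): a dict with "K" (3x3 intrinsics, pixels), "dist" ([k1, k2, p1, p2, k3] as OpenCV has them; the pictures are not rectified), "extrinsics" (4x4, takes a point from world to camera coordinates). Camera axes: x right, y down, z forward; pixel columns grow to the right and rows downward; lengths in m; the calibration is good to about 2 mm. A picture is of the moment at which its call begins. camera_info takes no time and is no camera call.
- manip.hand_in(): hands the job in, once; it reports no verdict.
Trained networks look in the newest picture that a camera, given by its name, has taken for a name from the list of things; names that differ only in an ending like _2 or _b are one class to them, and where a whole thing is asked for, a point or a joint stands for the part that bears it (a point fixed in the world has none). Each returns a list of dicts, best first, with "score" (0 to 1); they miss things now and then, are a little off and sometimes report something else, mostly with a low value. They report only what shows in the picture. A call takes as long as a camera call. They do not tell look-alikes from the thing itself.
- manip.regions_of(camera, label): "region" (480x640 bool, what is visible of it) and "bbox" ([left, top, right, bottom] in pixels, round what is visible of it).
The state is a dict: "time": time; "joint_pos": joint angles; "dq": joint speeds; "effort": joint torques, N m; "position": TCP position; "orientation": TCP orientation; "ft_force": force on the tool from outside, world axes, zero at the start; "torque": the same for the moment, N m; "gripper_width": opening from 0.0 (shut) to 1.0 (fully open).
Only numpy, scipy, OpenCV 4.12 (cv2) and the standard library are available. Lean on these libraries where they do the work, as an engineer would, in place of code of your own. Each camera call takes 0.05 s, during which the arm holds its last target.

TASK

Slide the steel V-block across the granite plate, without lifting it, into the taped place in front of the height gauge, square inside the tape corners. Then take the large barrel hinge from the tray, lay it in the vee with its seam halfway along the block, and finish while holding it there: the gripper keeps pressing it down firmly, with about 15 N, so that it bears on both faces of the vee. Leave the height gauge, the small hinge and the gate wheel where they stand.

Things in the scene. Friction and masses are not known exactly. Their poses are not given: they have to be found in the camera images.
- plate: Dark granite surface plate, 250 (x) x 400 (y) x 50 mm, fixed on the bench, left or right of the robot's middle. Origin at the centre of its underside, so its top is 50 mm up; x points away from the robot, y to the left. White tape corners mark two places on it; the space inside the corners is 66 (x) x 56 (y) mm.
- place_left (a point): Centre, on the plate's top, of the left (+y) taped place.
- place_right (a point): Centre, on the plate's top, of the right (-y) taped place, 240 mm from the left one.
- vblock: Loose steel V-block, 60 (x, along the vee) x 50 (y) x 40 mm high, 0.86 kg, on the plate between the two places. Origin at the centre of its underside. The 90-degree vee runs along its x axis, open at both ends, 26 mm wide at the top, 13 mm deep. Flanks plain and parallel. A seated hinge has its axis 48 mm and its top 63 mm above the block's underside.
- vee_left: The V-block's left (+y) cheek with its sloping face; part of the block and moves with it. Same origin and axes as the V-block.
- vee_right: The V-block's right (-y) cheek with its sloping face; part of the block. Same origin and axes as the V-block.
- hinge: Large barrel hinge: a loose dark steel cylinder, diameter 30, length 110 mm, with small steps at its ends and a narrow brass washer in the seam at its middle, about 0.6 kg, lying in the tray; it can roll. Origin at its centre, on its axis, 15 mm above the tray's floor; x along the axis. Both ends are alike and either may face the gauge.
- tray: Fixed blue plastic open tray on the bench beside the plate, 200 (x) x 180 (y) x 30 mm high, walls and floor 4 mm. Origin at the centre of its underside.
- gauge: Bystander: loose digital height gauge, 1.3 kg, 222 mm high, base 50 (x) x 70 (y) mm, standing at the plate's far edge behind one of the taped places: that is the place to use. Origin at the centre of its underside. Its scriber reaches 55 mm from the origin towards the robot (-x), 47 to 51 mm above the plate.
- small_hinge: Bystander: small bright steel barrel hinge, diameter 22, 80 mm long, standing on end at the plate's far edge behind the other taped place. Origin at the centre of its foot.
- gate_wheel: Bystander: loose gate roller, a grooved wheel of diameter 80 mm between the cheeks of a bracket, lying flat on the bench beyond the tray, 35 mm high. Origin at the centre of its underside, on the wheel's axis.
There are look-alikes about, which are no part of the job. Leave any brown or orange look-alike of the vblock alone. What is shaped like the hinge but orange is not meant.

How it is judged:
By the outcome, as a careful person would: the job done as asked, in the order asked, and still so for the second after the job is handed in, while the arm keeps its last pose, push and grip.
It also fails if it takes over 72 s, if anything falls off the work surface, if the arm or the gripper's body presses on something with over 40 N, if the wrist force passes 120 N, or if a joint passes its speed limit or range.

## Working session

There is one attempt and no reset: what is moved stays moved. The work goes in short steps, Python scripts to look and compute and a tool call to move; the robot and the scene stay as the last step left them, time stands still between calls to the robot, and variables do not carry over. Pictures are saved under pics/ and viewed, and the job is handed in when it is done.

Besides the shell and the picture viewer there is one more tool, called as name(argument=value, ...), one argument or row to a line, values as JSON. carry_out: Moves the arm, as the interface text tells. Its arguments: {"type":"object","properties":{"increments":{"type":"array","items":{"type":"object","properties":{"tx":{"type":"number"},"ty":{"type":"number"},"tz":{"type":"number"},"wx":{"type":"number"},"wy":{"type":"number"},"wz":{"type":"number"}}}},"jaw":{"type":"number"}},"required":["increments"]}

```bash
mkdir -p pics
python3 - <<'E'
from station import manip
import cv2,numpy as np
s=manip.sense()
print({k:np.round(v,3).tolist() for k,v in s.items()})
for c in("side","top"):
    im=manip.get_image(c);cv2.imwrite(f"pics/{c}0.png",im)
    i=manip.camera_info(c);print(c,np.round(i["K"],1).tolist(),np.round(i["dist"],4),np.round(i["extrinsics"],4).tolist())
E
```

```text
{'time': 0.0, 'joint_pos': [-1.299, 0.492, 1.559, -0.0, 1.092, -0.106], 'dq': [0.001, -0.001, -0.001, -0.0, 0.0, 0.0], 'effort': [0.001, -61.265, -25.819, 0.069, 0.048, -0.0], 'position': [0.23, -0.581, 0.214], 'orientation': [0.397, 0.585, -0.397, 0.585], 'ft_force': [-0.165, 0.429, -0.123], 'torque': [0.02, 0.002, 0.045], 'gripper_width': 0.997}
side [[577.9, 0.0, 314.1], [0.0, 577.9, 239.6], [0.0, 0.0, 1.0]] [0.0533 0.     0.     0.     0.    ] [[0.999, -0.0454, 0.0062, -0.4928], [-0.0258, -0.6694, -0.7424, 0.0729], [0.0378, 0.7415, -0.6699, 1.1407], [0.0, 0.0, 0.0, 1.0]]
top [[571.8, 0.0, 316.0], [0.0, 571.8, 233.1], [0.0, 0.0, 1.0]] [-0.0583  0.      0.      0.      0.    ] [[-0.0253, -0.9992, -0.0295, 0.054], [-0.994, 0.0283, -0.1057, 0.4978], [0.1064, 0.0267, -0.994, 1.3132], [0.0, 0.0, 0.0, 1.0]]
```

View pics/side0.png

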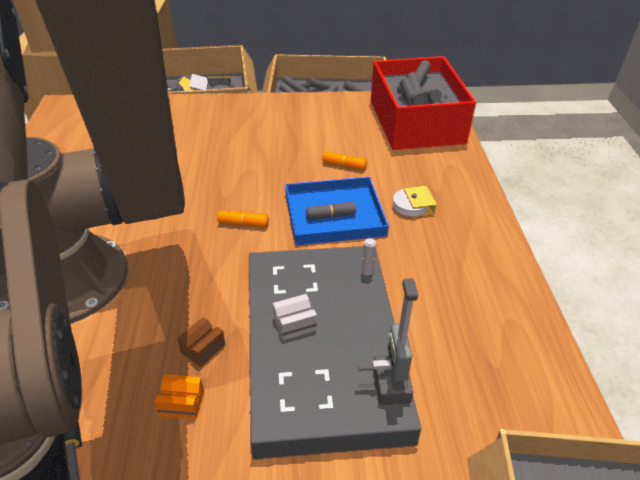

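View pics/top0.png

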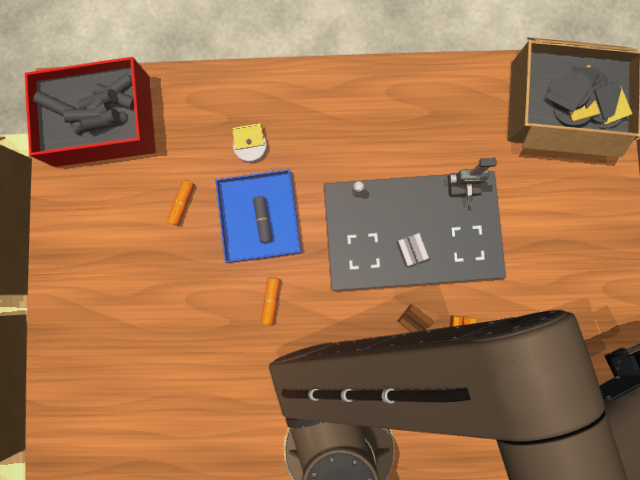

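The steel V-block is at top (413,249) / side (295,314). The brown (415,319) and orange (463,321) ones are look-alikes. The dark hinge is in the blue tray at top (263,219), and the orange rods are not meant. The gauge stands behind the right place (top 468,244), so that is the target.

```bash
cat > h.py <<'E'
from station import manip
import cv2,numpy as np
CI={c:manip.camera_info(c) for c in("side","top")}
def proj(c,P):
    i=CI[c];E=np.array(i["extrinsics"])
    return cv2.projectPoints(np.asarray(P,float).reshape(-1,3),cv2.Rodrigues(E[:3,:3])[0],E[:3,3],np.array(i["K"]),np.array(i["dist"]))[0][:,0]
def onz(c,px,z):
    i=CI[c];E=np.array(i["extrinsics"])
    u=cv2.undistortPoints(np.asarray(px,float).reshape(-1,1,2),np.array(i["K"]),np.array(i["dist"]))[:,0]
    d=np.c_[u,np.ones(len(u))]@E[:3,:3];o=-E[:3,:3].T@E[:3,3]
    return o+d*((z-o[2])/d[:,2])[:,None]
def Rz(a):return np.array([[np.cos(a),-np.sin(a),0],[np.sin(a),np.cos(a),0],[0,0,1]])
def big(im,cx,cy,w,h,k):
    return cv2.resize(im[max(0,cy-h):cy+h,max(0,cx-w):cx+w],None,fx=k,fy=k,interpolation=cv2.INTER_CUBIC)
E
python3 - <<'E'
from h import *
im={c:manip.get_image(c) for c in CI}
R={}
for l,z in [("vblock",.09),("hinge",.019),("plate",.05),("tray",.03),("gauge",.05),("small_hinge",.05),("gate_wheel",.03)]:
  for c in CI:
    for j,r in enumerate(manip.regions_of(c,l)[:4]):
        m=r["region"];ys,xs=np.nonzero(m);
        if len(xs)==0: continue
        cen=[xs.mean(),ys.mean()]
        print(l,c,round(r["score"],2),np.round(r["bbox"]).tolist(),len(xs),np.round(cen,1),onz(c,cen,z)[0].round(3))
        R[f"{l}_{c}_{j}"]=m
np.savez_compressed("masks0.npz",top=im["top"],side=im["side"],**R)
a=big(im["top"],413,225,95,70,4);cv2.imwrite("pics/plate_top.png",a)
a=big(im["side"],330,345,95,70,4);cv2.imwrite("pics/plate_side.png",a)
a=big(im["top"],262,215,60,60,5);cv2.imwrite("pics/tray_top.png",a)
E
```

```text
vblock side 0.9 [155.0, 376.0, 206.0, 419.0] 1847 [179.2 396.2] [ 0.282 -0.339  0.09 ]
vblock side 0.82 [274.0, 293.0, 318.0, 342.0] 1446 [294.6 316.3] [ 0.452 -0.197  0.09 ]
vblock side 0.77 [177.0, 316.0, 226.0, 363.0] 1415 [200.7 341.3] [ 0.303 -0.242  0.09 ]
vblock top 0.76 [451.0, 313.0, 476.0, 330.0] 212 [460.9 320.5] [ 0.291 -0.274  0.09 ]
vblock top 0.75 [396.0, 234.0, 426.0, 268.0] 704 [411.5 250.3] [ 0.448 -0.172  0.09 ]
vblock top 0.63 [394.0, 305.0, 434.0, 334.0] 598 [413.5 319.2] [ 0.296 -0.17   0.09 ]
hinge side 0.85 [322.0, 154.0, 368.0, 170.0] 516 [344.5 160.4] [0.584 0.355 0.019]
hinge side 0.77 [304.0, 202.0, 357.0, 220.0] 660 [330.8 210.3] [0.537 0.163 0.019]
hinge side 0.65 [391.0, 181.0, 436.0, 218.0] 1090 [414.4 201.5] [0.726 0.187 0.019]
hinge side 0.58 [217.0, 208.0, 267.0, 231.0] 686 [242.5 218.3] [0.345 0.143 0.019]
hinge top 0.71 [256.0, 280.0, 278.0, 324.0] 585 [270.4 301.1] [0.343 0.151 0.019]
hinge top 0.65 [399.0, 233.0, 427.0, 268.0] 691 [411.8 250.1] [ 0.453 -0.183  0.019]
hinge top 0.56 [253.0, 198.0, 274.0, 245.0] 544 [262.5 219.9] [0.535 0.167 0.01
[... 261 characters left out ...]
tray top 0.76 [214.0, 171.0, 305.0, 263.0] 5987 [257.4 215.9] [0.543 0.177 0.03 ]
gauge side 0.62 [358.0, 278.0, 421.0, 405.0] 2906 [395.7 357.2] [ 0.614 -0.255  0.05 ]
gauge side 0.45 [275.0, 293.0, 312.0, 321.0] 595 [291.9 305.7] [ 0.448 -0.138  0.05 ]
gauge top 0.73 [450.0, 159.0, 492.0, 200.0] 1011 [469.7 179.3] [ 0.612 -0.32   0.05 ]
small_hinge side 0.91 [365.0, 238.0, 377.0, 277.0] 394 [368.8 256.1] [ 0.598 -0.017  0.05 ]
small_hinge top 0.71 [353.0, 183.0, 365.0, 199.0] 157 [356.9 188.9] [ 0.597 -0.058  0.05 ]
gate_wheel side 0.76 [393.0, 185.0, 438.0, 216.0] 1077 [414.3 202.1] [0.722 0.171 0.03 ]
gate_wheel top 0.98 [236.0, 125.0, 264.0, 160.0] 1086 [249.4 142.3] [0.722 0.194 0.03 ]
```

View pics/plate_top.png

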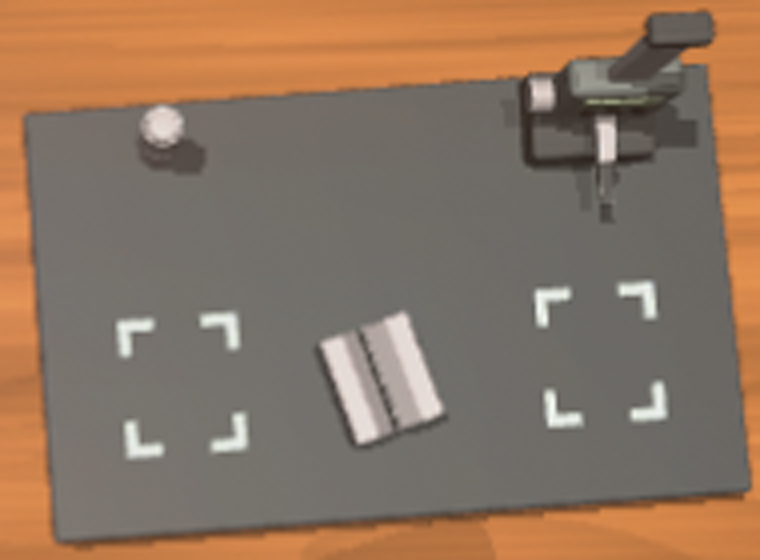

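View pics/plate_side.png

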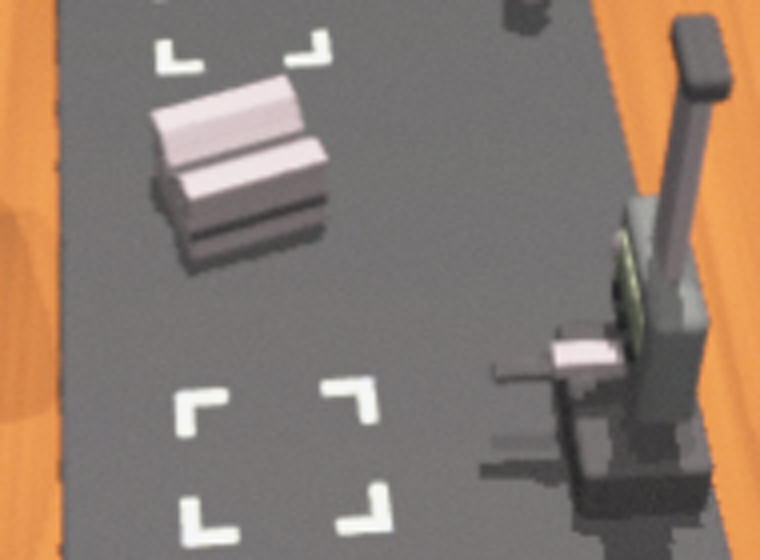

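View pics/tray_top.png

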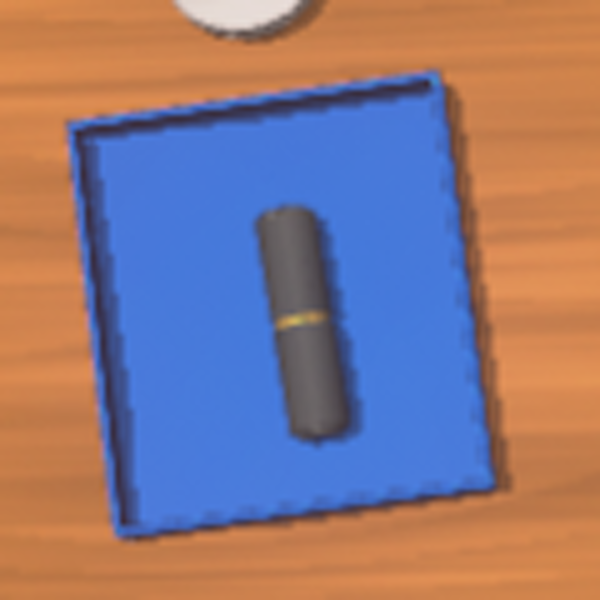

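```bash
cat > fit.py <<'E'
from h import *
from scipy.optimize import minimize
S=8
def fill(c,quads,box):
    x0,y0,x1,y1=box;m=np.zeros(((y1-y0)*S,(x1-x0)*S),np.uint8)
    for q in quads:
        p=(proj(c,q)-[x0,y0]+.5)*S
        cv2.fillPoly(m,[np.round(p*16).astype(np.int32)],255,shift=4)
    return cv2.resize(m,(x1-x0,y1-y0),interpolation=cv2.INTER_AREA)/255.
def vtop():
    H=.04;a=.03;V=.013
    prof=[(-.025,H),(-V,H),(0,H-.013),(V,H),(.025,H)]
    return [np.array([[-a,p[0],p[1]],[a,p[0],p[1]],[a,q[0],q[1]],[-a,q[0],q[1]]]) for p,q in zip(prof,prof[1:])]
def hexa():
    return None
def fitv(c,im,box,x0,thr,z=.05):
    x0b,y0,x1,y1=box
    g=cv2.cvtColor(im,cv2.COLOR_BGR2GRAY)[y0:y1,x0b:x1].astype(float)
    t=np.clip((g-thr[0])/(thr[1]-thr[0]),0,1)
    def f(p):
        T=np.array([p[0],p[1],z]);R=Rz(p[2])
        return ((fill(c,[q@R.T+T for q in vtop()],box)-t)**2).sum()
    best=None
    for da in (-.15,0,.15):
        p=np.array(x0)+[0,0,da]
        r=minimize(f,p,method="Nelder-Mead",options=dict(initial_simplex=[p,p+[.006,0,0],p+[0,.006,0],p+[0,0,.1]],xatol=1e-5,fatol=1e-3))
        if best is None or r.fun<best.fun:best=r
    return best.x,best.fun,t
def tape(c,im):
    # white pixels on plate; returns fits of L outer rect in world for both places
    hsv=cv2.cvtColor(im,cv2.COLOR_BGR2HSV)
    return (hsv[...,2]>170)&(hsv[...,1]<30)
E
python3 - <<'E'
from fit import *
d=np.load("masks0.npz");im={c:d[c] for c in CI}
for c in CI:
    E=np.array(CI[c]["extrinsics"]);print(c,"cam at",(-E[:3,:3].T@E[:3,3]).round(3))
top,side=im["top"],im["side"]
print(top[250,400:428].mean(1).round()); print(side[312,268:325].mean(1).round())
print(side[330,268:325].mean(1).round())
for c,b in (("top",(385,222,440,280)),("side",(262,285,328,335))):
    x,f,t=fitv(c,im[c],b,(.45,-.175,.25),(110,140));print(c,x.round(4),round(f,1))
def rect(c,bx):
    m=tape(c,im[c]);x0,y0,x1,y1=bx
    ys,xs=np.nonzero(m[y0:y1,x0:x1]);P=onz(c,np.c_[xs+x0,ys+y0],.05)[:,:2]
    r=cv2.minAreaRect((P*1000).astype(np.float32));print(c,len(P),np.round(r[0],1),np.round(r[1],1),round(r[2],2))
rect("top",(340,225,385,275));rect("top",(447,220,490,268))
rect("side",(268,260,322,292.0.__int__()));rect("side",(272,365,338,415))
E
```

```text
side cam at [ 0.451 -0.819  0.821]
top cam at [0.356 0.005 1.359]
[ 73. 109. 194. 221. 221. 221. 221. 203. 168. 154. 154. 137.  88. 145.
 165. 167. 170. 170. 171. 177. 210. 220. 220. 221. 220. 197. 130. 106.]
[115. 115. 116. 114. 111.  99.  94. 117. 169. 201. 202. 202. 204. 204.
 204. 204. 206. 203. 209. 205. 203. 202. 195. 177. 164. 151. 138. 129.
 125. 122. 125. 138. 151. 168. 189. 203. 215. 224. 226. 228. 228. 231.
 231. 231. 232. 232. 226. 195. 129. 115. 114. 115. 115. 116. 115. 114.
 113.]
[114. 115. 117. 117. 115. 117. 118. 114.  99.  77.  82.  91.  94. 104.
 109. 111. 111. 112. 110. 109. 110. 105.  96.  90.  83.  75.  71.  68.
  65.  63.  66.  74.  81.  92. 101. 102. 106. 108. 111. 113. 111. 113.
 109. 107. 108. 103.  98.  99. 110. 112. 114. 115. 114. 117. 115. 116.
 116.]
top [ 0.451  -0.1756  0.3241] 74.7
side [ 0.4516 -0.1798  0.3078] 273.0
top 184 [453.1 -66.9] [79. 69.] 2.29
top 171 [ 463.9 -307.1] [78.9 68.3] 2.62
side 226 [453.8 -70.6] [79.1 70.2] 2.74
side 398 [ 464.6 -309.5] [79.4 69.6] 2.59
```

```bash
cat > go.py <<'E'
from h import *
from scipy.spatial.transform import Rotation as Ro
def plan(x,y,z,yaw,s=None):
    """target: tool down, jaw axis along +-(block y at yaw)"""
    s=s or manip.sense();R=Ro.from_quat(s["orientation"]).as_matrix();p=np.array(s["position"])
    best=None
    for sg in(1,-1):
        zt=sg*np.array([-np.sin(yaw),np.cos(yaw),0]);xt=np.array([0,0,-1.]);yt=np.cross(zt,xt)
        w=Ro.from_matrix(R.T@np.c_[xt,yt,zt]).as_rotvec()
        if best is None or np.linalg.norm(w)<np.linalg.norm(best):best=w
        print("option w",w.round(4))
    t=R.T@(np.array([x,y,z])-p)
    print("pos",p.round(4),"f",np.round(s["ft_force"],1),"w",round(s["gripper_width"],3),"t",round(s["time"],2));print("shift",t.round(4),"turn",best.round(4),"j6",np.round(s["joint_pos"],3)[[0,5]])
E
python3 -c "
from go import *
R=Ro.from_quat(manip.sense()['orientation']).as_matrix();print(R.round(3))
plan(.4513,-.1777,.16,.315)"
```

```text
[[ 0.     0.929  0.369]
 [-0.     0.369 -0.929]
 [-1.    -0.     0.   ]]
option w [-3.0788e+00 -0.0000e+00  1.0000e-04]
option w [0.0628 0.0001 0.    ]
pos [ 0.2306 -0.5809  0.2147] f [-0.4 -0.2 -0.3] w 0.997 t 0.9
shift [ 0.0546  0.3539 -0.2934] turn [0.0628 0.0001 0.    ] j6 [-1.299 -0.106]
```

carry_out(
  increments=[
    {"tx": 0, "ty": 0.012, "tz": -0.01, "wx": 0.002},
    {"tx": 0, "ty": 0.034, "tz": -0.028, "wx": 0.006},
    {"tx": 0.002, "ty": 0.06, "tz": -0.05, "wx": 0.012},
    {"tx": 0.006, "ty": 0.09, "tz": -0.075, "wx": 0.018},
    {"tx": 0.01, "ty": 0.12, "tz": -0.1, "wx": 0.024},
    {"tx": 0.014, "ty": 0.15, "tz": -0.125, "wx": 0.03},
    {"tx": 0.018, "ty": 0.18, "tz": -0.15, "wx": 0.036},
    {"tx": 0.022, "ty": 0.21, "tz": -0.175, "wx": 0.042},
    {"tx": 0.026, "ty": 0.24, "tz": -0.2, "wx": 0.048},
    {"tx": 0.032, "ty": 0.27, "tz": -0.225, "wx": 0.052},
    {"tx": 0.038, "ty": 0.3, "tz": -0.25, "wx": 0.056},
    {"tx": 0.044, "ty": 0.325, "tz": -0.27, "wx": 0.06},
    {"tx": 0.05, "ty": 0.343, "tz": -0.284, "wx": 0.063},
    {"tx": 0.0545, "ty": 0.352, "tz": -0.292, "wx": 0.063},
    {"tx": 0.0545, "ty": 0.354, "tz": -0.2935, "wx": 0.063},
    {"tx": 0.0545, "ty": 0.354, "tz": -0.2935, "wx": 0.063},
  ],
  jaw=0,
)

```text
invalid input at $.increments[0]: expected keys tx, ty, tz, wx, wy, wz
```

Run:
```python
from go import *
plan(.4513,-.1777,.058,.315)
for c in CI: cv2.imwrite(f"pics/{c}1.png",manip.get_image(c))
a=big(cv2.imread("pics/side1.png"),330,300,100,75,4);cv2.imwrite("pics/s1.png",a)
```

```text
option w [-3.0788e+00 -0.0000e+00  1.0000e-04]
option w [0.0628 0.0001 0.    ]
pos [ 0.2306 -0.5809  0.2147] f [-0.4 -0.2 -0.3] w 0.997 t 0.9
shift [ 0.1566  0.3539 -0.2934] turn [0.0628 0.0001 0.    ] j6 [-1.299 -0.106]
```

View pics/s1.png

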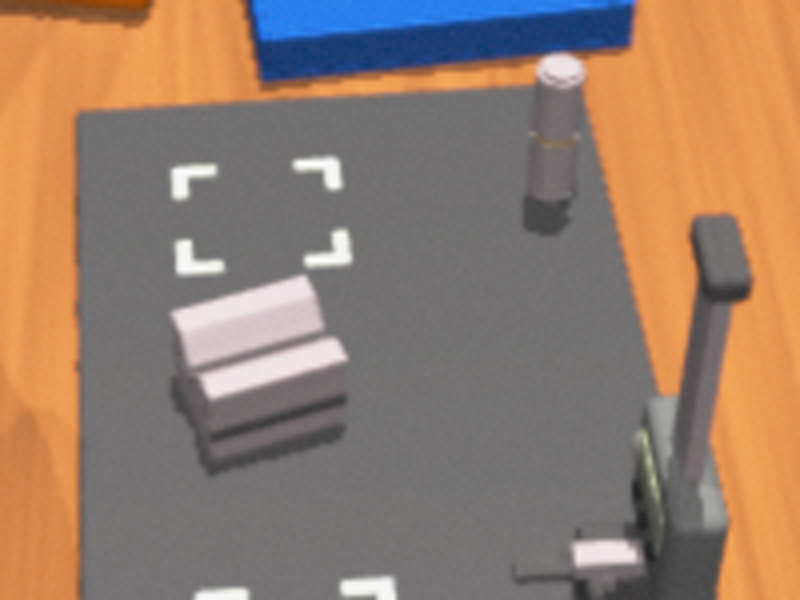

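View pics/top1.png

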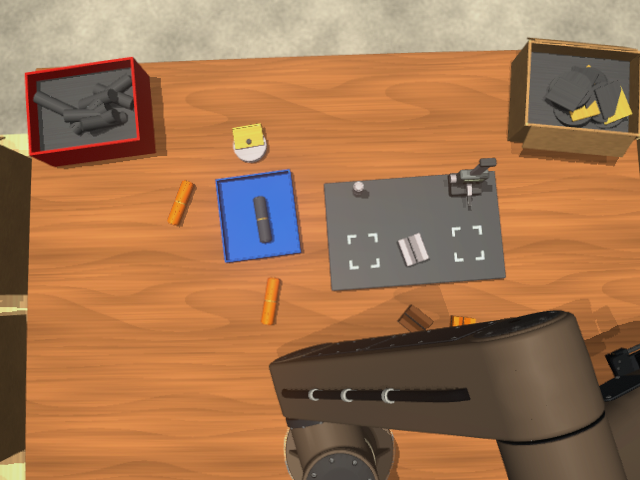

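The move was refused, since all six keys are required. The arm has not moved, so I'll resend it complete.

carry_out(
  increments=[
    {"tx": 0, "ty": 0.012, "tz": -0.01, "wx": 0.002, "wy": 0, "wz": 0},
    {"tx": 0, "ty": 0.034, "tz": -0.028, "wx": 0.006, "wy": 0, "wz": 0},
    {"tx": 0.002, "ty": 0.06, "tz": -0.05, "wx": 0.012, "wy": 0, "wz": 0},
    {"tx": 0.006, "ty": 0.09, "tz": -0.075, "wx": 0.018, "wy": 0, "wz": 0},
    {"tx": 0.01, "ty": 0.12, "tz": -0.1, "wx": 0.024, "wy": 0, "wz": 0},
    {"tx": 0.014, "ty": 0.15, "tz": -0.125, "wx": 0.03, "wy": 0, "wz": 0},
    {"tx": 0.018, "ty": 0.18, "tz": -0.15, "wx": 0.036, "wy": 0, "wz": 0},
    {"tx": 0.022, "ty": 0.21, "tz": -0.175, "wx": 0.042, "wy": 0, "wz": 0},
    {"tx": 0.026, "ty": 0.24, "tz": -0.2, "wx": 0.048, "wy": 0, "wz": 0},
    {"tx": 0.032, "ty": 0.27, "tz": -0.225, "wx": 0.052, "wy": 0, "wz": 0},
    {"tx": 0.038, "ty": 0.3, "tz": -0.25, "wx": 0.056, "wy": 0, "wz": 0},
    {"tx": 0.044, "ty": 0.325, "tz": -0.27, "wx": 0.06, "wy": 0, "wz": 0},
    {"tx": 0.05, "ty": 0.343, "tz": -0.284, "wx": 0.063, "wy": 0, "wz": 0},
    {"tx": 0.0545, "ty": 0.352, "tz": -0.292, "wx": 0.063, "wy": 0, "wz": 0},
    {"tx": 0.0545, "ty": 0.354, "tz": -0.2935, "wx": 0.063, "wy": 0, "wz": 0},
    {"tx": 0.0545, "ty": 0.354, "tz": -0.2935, "wx": 0.063, "wy": 0, "wz": 0},
  ],
  jaw=0,
)

```text
time: 2.6
position: [0.4512, -0.1776, 0.1602]
orientation: [0.415, 0.572, -0.415, 0.572]
ft_force: [0.6, -1.0, -0.8]
gripper_width: 0.996
```

Run:
```python
from go import *
plan(.4513,-.1777,.058,.315)
for c in CI: cv2.imwrite(f"pics/{c}2.png",manip.get_image(c))
a=big(cv2.imread("pics/side2.png"),320,300,100,75,4);cv2.imwrite("pics/s2.png",a)
```

```text
option w [-3.1413e+00 -1.0000e-04  3.0000e-04]
option w [0.0003 0.0002 0.0001]
pos [ 0.4512 -0.1776  0.1602] f [ 0.6 -1.  -0.8] w 0.996 t 2.6
shift [1.022e-01 1.000e-04 1.000e-04] turn [0.0003 0.0002 0.0001] j6 [-0.511  0.744]
```

View pics/s2.png

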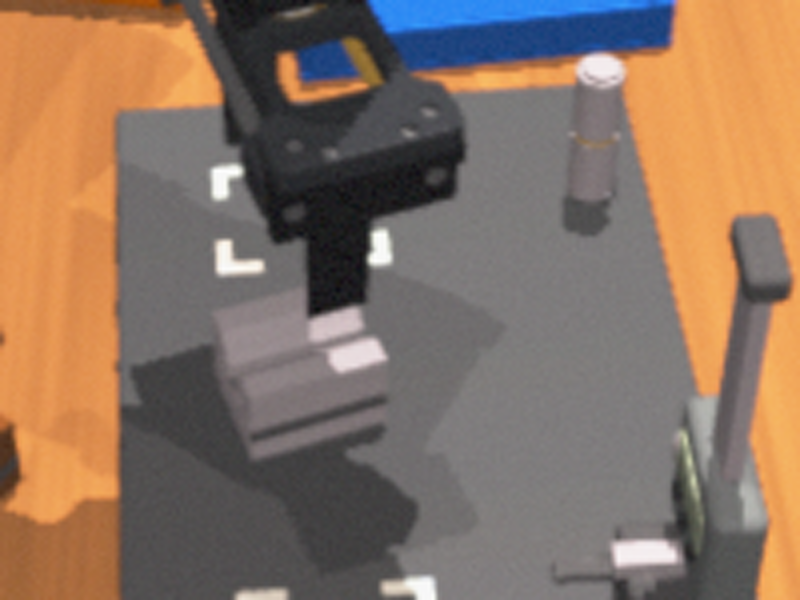

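View pics/top2.png

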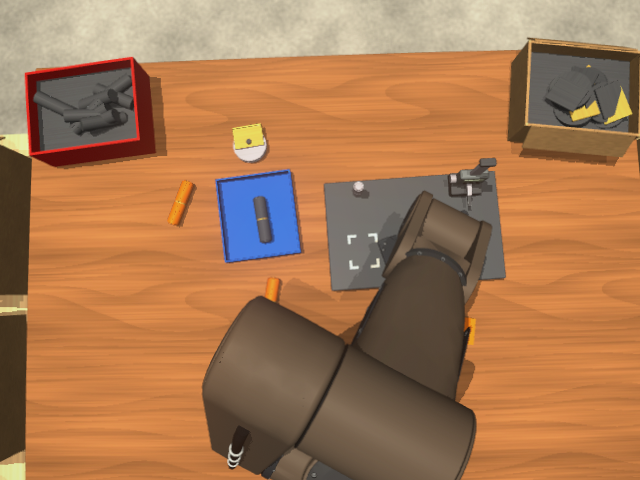

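Run:
```python
from go import *
s=manip.sense();R=Ro.from_quat(s["orientation"]).as_matrix();p=np.array(s["position"])
print(R.round(3))
sg=1 if R[1,2]<0 else -1
for zz in(.0475,.0595):
  for yy in(-.01,.01): print(zz,yy,proj("side",p+R@[0,yy,sg*zz]).round(1))
```

```text
[[ 0.     0.951  0.309]
 [-0.     0.309 -0.951]
 [-1.     0.     0.   ]]
0.0475 -0.01 [[297.2 301. ]]
0.0475 0.01 [[309.5 297.7]]
0.0595 -0.01 [[299.8 306.6]]
0.0595 0.01 [[312.2 303.2]]
```

carry_out(
  increments=[
    {"tx": 0.01, "ty": 0, "tz": 0, "wx": 0, "wy": 0, "wz": 0},
    {"tx": 0.028, "ty": 0, "tz": 0, "wx": 0, "wy": 0, "wz": 0},
    {"tx": 0.048, "ty": 0, "tz": 0, "wx": 0, "wy": 0, "wz": 0},
    {"tx": 0.068, "ty": 0, "tz": 0, "wx": 0, "wy": 0, "wz": 0},
    {"tx": 0.086, "ty": 0, "tz": 0, "wx": 0, "wy": 0, "wz": 0},
    {"tx": 0.097, "ty": 0, "tz": 0, "wx": 0, "wy": 0, "wz": 0},
    {"tx": 0.102, "ty": 0, "tz": 0, "wx": 0, "wy": 0, "wz": 0},
    {"tx": 0.102, "ty": 0, "tz": 0, "wx": 0, "wy": 0, "wz": 0},
  ],
  jaw=0,
)

```text
time: 3.5
position: [0.4512, -0.1777, 0.0577]
orientation: [0.416, 0.572, -0.416, 0.572]
ft_force: [-0.8, 0.6, -0.2]
gripper_width: 0.997
```

carry_out(
  increments=[
    {"tx": 0, "ty": 0, "tz": 0, "wx": 0, "wy": 0, "wz": 0},
    {"tx": 0, "ty": 0, "tz": 0, "wx": 0, "wy": 0, "wz": 0},
    {"tx": 0, "ty": 0, "tz": 0, "wx": 0, "wy": 0, "wz": 0},
    {"tx": 0, "ty": 0, "tz": 0, "wx": 0, "wy": 0, "wz": 0},
    {"tx": 0, "ty": 0, "tz": 0, "wx": 0, "wy": 0, "wz": 0},
    {"tx": 0, "ty": 0, "tz": 0, "wx": 0, "wy": 0, "wz": 0},
    {"tx": 0, "ty": 0, "tz": 0, "wx": 0, "wy": 0, "wz": 0},
    {"tx": 0, "ty": 0, "tz": 0, "wx": 0, "wy": 0, "wz": 0},
    {"tx": 0, "ty": 0, "tz": 0, "wx": 0, "wy": 0, "wz": 0},
    {"tx": 0, "ty": 0, "tz": 0, "wx": 0, "wy": 0, "wz": 0},
  ],
  jaw=1,
)

```text
time: 4.5
position: [0.4513, -0.1775, 0.0582]
orientation: [0.415, 0.572, -0.415, 0.572]
ft_force: [0.1, 1.6, 4.7]
gripper_width: 0.526
```

Run:
```python
from go import *
plan(.4643,-.3083,.058,.045)
cv2.imwrite(f"pics/side3.png",manip.get_image("side"))
a=big(cv2.imread("pics/side3.png"),320,330,100,75,4);cv2.imwrite("pics/s3.png",a)
```

```text
option w [-2.8718e+00 -1.0000e-04 -0.0000e+00]
option w [ 0.2698 -0.      0.    ]
pos [ 0.4513 -0.1775  0.0582] f [0.1 1.6 4.7] w 0.526 t 4.5
shift [ 0.0002 -0.0282  0.1284] turn [ 0.2698 -0.      0.    ] j6 [-0.511  0.745]
```

View pics/s3.png

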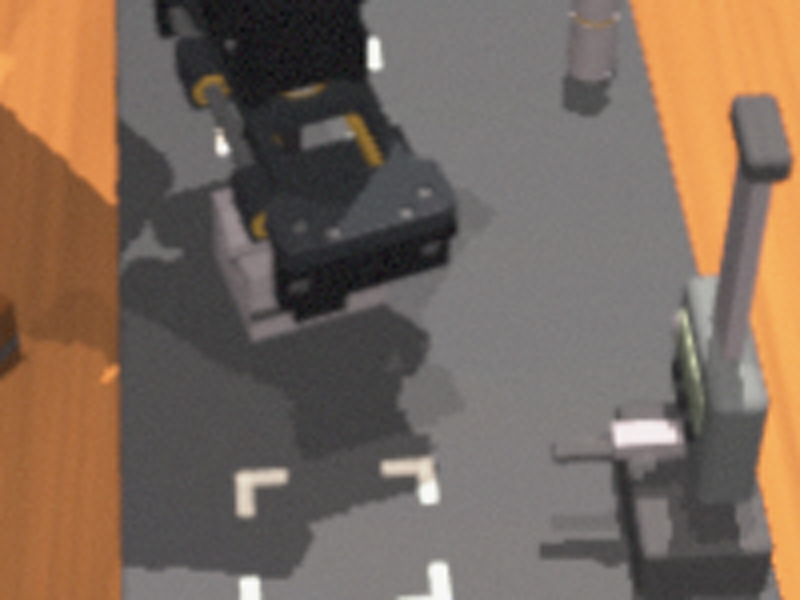

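carry_out(
  increments=[
    {"tx": 0.0002, "ty": -0.0005, "tz": 0.002, "wx": 0.004, "wy": 0, "wz": 0},
    {"tx": 0.0002, "ty": -0.0015, "tz": 0.006, "wx": 0.012, "wy": 0, "wz": 0},
    {"tx": 0.0002, "ty": -0.0026, "tz": 0.012, "wx": 0.025, "wy": 0, "wz": 0},
    {"tx": 0.0002, "ty": -0.0042, "tz": 0.019, "wx": 0.04, "wy": 0, "wz": 0},
    {"tx": 0.0002, "ty": -0.0059, "tz": 0.027, "wx": 0.057, "wy": 0, "wz": 0},
    {"tx": 0.0002, "ty": -0.0077, "tz": 0.035, "wx": 0.074, "wy": 0, "wz": 0},
    {"tx": 0.0002, "ty": -0.0095, "tz": 0.043, "wx": 0.09, "wy": 0, "wz": 0},
    {"tx": 0.0002, "ty": -0.0112, "tz": 0.051, "wx": 0.107, "wy": 0, "wz": 0},
    {"tx": 0.0002, "ty": -0.013, "tz": 0.059, "wx": 0.124, "wy": 0, "wz": 0},
    {"tx": 0.0002, "ty": -0.0147, "tz": 0.067, "wx": 0.141, "wy": 0, "wz": 0},
    {"tx": 0.0002, "ty": -0.0165, "tz": 0.075, "wx": 0.158, "wy": 0, "wz": 0},
    {"tx": 0.0002, "ty": -0.0182, "tz": 0.083, "wx": 0.174, "wy": 0, "wz": 0},
    {"tx": 0.0002, "ty": -0.02, "tz": 0.091, "wx": 0.191, "wy": 0, "wz": 0},
    {"tx": 0.0002, "ty": -0.0218, "tz": 0.099, "wx": 0.208, "wy": 0, "wz": 0},
    {"tx": 0.0002, "ty": -0.0235, "tz": 0.107, "wx": 0.225, "wy": 0, "wz": 0},
    {"tx": 0.0002, "ty": -0.0251, "tz": 0.114, "wx": 0.24, "wy": 0, "wz": 0},
    {"tx": 0.0002, "ty": -0.0266, "tz": 0.121, "wx": 0.254, "wy": 0, "wz": 0},
    {"tx": 0.0002, "ty": -0.0277, "tz": 0.126, "wx": 0.265, "wy": 0, "wz": 0},
    {"tx": 0.0002, "ty": -0.0282, "tz": 0.1284, "wx": 0.27, "wy": 0, "wz": 0},
    {"tx": 0.0002, "ty": -0.0282, "tz": 0.1284, "wx": 0.27, "wy": 0, "wz": 0},
  ],
  jaw=1,
)

```text
time: 6.55
position: [0.4639, -0.3073, 0.0582]
orientation: [0.489, 0.512, -0.489, 0.51]
ft_force: [-1.5, 9.2, 9.7]
gripper_width: 0.525
```

Run:
```python
from go import *
plan(.4643,-.3083,.058,.045)
cv2.imwrite(f"pics/side4.png",manip.get_image("side"))
a=big(cv2.imread("pics/side4.png"),340,370,100,75,4);cv2.imwrite("pics/s4.png",a)
```

```text
option w [3.1408e+00 1.6000e-03 3.1000e-03]
option w [-0.0008 -0.0019  0.001 ]
pos [ 0.4639 -0.3073  0.0582] f [-1.5  9.2  9.7] w 0.525 t 6.55
shift [0.0002 0.0004 0.001 ] turn [-0.0008 -0.0019  0.001 ] j6 [-0.704  0.821]
```

View pics/s4.png

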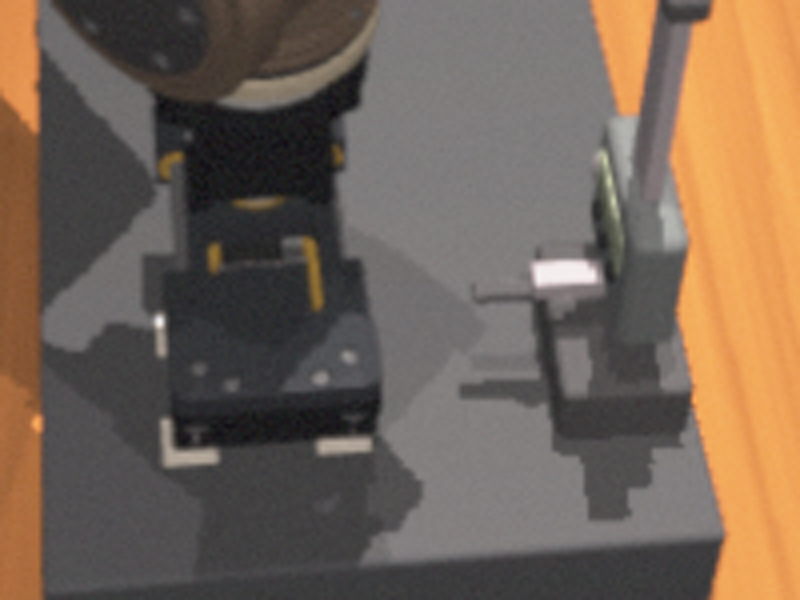

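carry_out(
  increments=[
    {"tx": 0, "ty": 0.0005, "tz": 0.001, "wx": 0, "wy": 0, "wz": 0},
    {"tx": 0, "ty": 0.0005, "tz": 0.001, "wx": 0, "wy": 0, "wz": 0},
  ],
  jaw=1,
)

```text
time: 6.8
position: [0.464, -0.3077, 0.0582]
orientation: [0.489, 0.512, -0.489, 0.51]
ft_force: [-4.0, 12.4, 12.0]
gripper_width: 0.52
```

carry_out(
  increments=[
    {"tx": 0, "ty": 0, "tz": 0, "wx": 0, "wy": 0, "wz": 0},
    {"tx": 0, "ty": 0, "tz": 0, "wx": 0, "wy": 0, "wz": 0},
    {"tx": 0, "ty": 0, "tz": 0, "wx": 0, "wy": 0, "wz": 0},
    {"tx": 0, "ty": 0, "tz": 0, "wx": 0, "wy": 0, "wz": 0},
    {"tx": 0, "ty": 0, "tz": 0, "wx": 0, "wy": 0, "wz": 0},
    {"tx": 0, "ty": 0, "tz": 0, "wx": 0, "wy": 0, "wz": 0},
    {"tx": -0.01, "ty": 0, "tz": 0, "wx": 0, "wy": 0, "wz": 0},
    {"tx": -0.03, "ty": 0, "tz": 0, "wx": 0, "wy": 0, "wz": 0},
    {"tx": -0.06, "ty": 0, "tz": 0, "wx": 0, "wy": 0, "wz": 0},
    {"tx": -0.09, "ty": 0, "tz": 0, "wx": 0, "wy": 0, "wz": 0},
    {"tx": -0.11, "ty": 0, "tz": 0, "wx": 0, "wy": 0, "wz": 0},
    {"tx": -0.12, "ty": 0, "tz": 0, "wx": 0, "wy": 0, "wz": 0},
  ],
  jaw=0,
)

```text
time: 8.0
position: [0.4652, -0.3097, 0.1804]
orientation: [0.489, 0.51, -0.489, 0.512]
ft_force: [1.8, 0.4, 0.1]
gripper_width: 0.999
```

Run:
```python
from fit import *
from go import *
d=np.load("masks0.npz");top=d["top"]
# hinge in the top/side first pictures: dark region; axis by PCA at z=.019 mid-height
for c,bx in(("top",(240,190,288,252)),("side",(295,192,365,228))):
    im=d[c];x0,y0,x1,y1=bx;hsv=cv2.cvtColor(im,cv2.COLOR_BGR2HSV)[y0:y1,x0:x1]
    m=(hsv[...,1]<90)
    # keep the biggest blob
    n,l,st,_=cv2.connectedComponentsWithStats(m.astype(np.uint8));k=1+st[1:,4].argmax()
    ys,xs=np.nonzero(l==k);P=onz(c,np.c_[xs+x0,ys+y0],.024)[:,:2]
    r=cv2.minAreaRect((P*1000).astype(np.float32));print(c,len(P),np.round(r[0],1),np.round(r[1],1),r[2])
    b=(hsv[...,0]>15)&(hsv[...,0]<40)&(hsv[...,1]>80)&(hsv[...,2]>90)
    ys,xs=np.nonzero(b);print("brass",len(xs),onz(c,[[xs.mean()+x0,ys.mean()+y0]],.032 if c=="top" else .03))
plan(.536,.1645,.2,.0)
```

```text
top 526 [536.9 167. ] [110.7  28.4] 8.607223510742188
brass 18 [[0.53695367 0.16699308 0.032     ]]
side 580 [537.  157.6] [110.9  42.8] 8.795816421508789
brass 27 [[0.53795844 0.15169023 0.03      ]]
option w [-3.0967  0.0036  0.0033]
option w [ 0.0448  0.0021 -0.0023]
pos [ 0.4652 -0.3097  0.1804] f [1.8 0.4 0.1] w 0.999 t 8.0
shift [-0.0204  0.092  -0.4705] turn [ 0.0448  0.0021 -0.0023] j6 [-0.705  0.821]
```

carry_out(
  increments=[
    {"tx": -0.005, "ty": 0.002, "tz": -0.01, "wx": -0.002, "wy": 0, "wz": 0},
    {"tx": -0.01, "ty": 0.006, "tz": -0.03, "wx": -0.006, "wy": 0, "wz": 0},
    {"tx": -0.02, "ty": 0.012, "tz": -0.06, "wx": -0.012, "wy": 0, "wz": 0},
    {"tx": -0.02, "ty": 0.02, "tz": -0.1, "wx": -0.02, "wy": 0, "wz": 0},
    {"tx": -0.02, "ty": 0.028, "tz": -0.14, "wx": -0.03, "wy": 0, "wz": 0},
    {"tx": -0.02, "ty": 0.036, "tz": -0.18, "wx": -0.04, "wy": 0, "wz": 0},
    {"tx": -0.02, "ty": 0.044, "tz": -0.22, "wx": -0.05, "wy": 0, "wz": 0},
    {"tx": -0.02, "ty": 0.052, "tz": -0.26, "wx": -0.06, "wy": 0, "wz": 0},
    {"tx": -0.02, "ty": 0.06, "tz": -0.3, "wx": -0.07, "wy": 0, "wz": 0},
    {"tx": -0.02, "ty": 0.068, "tz": -0.34, "wx": -0.08, "wy": 0, "wz": 0},
    {"tx": -0.02, "ty": 0.076, "tz": -0.38, "wx": -0.09, "wy": 0, "wz": 0},
    {"tx": -0.02, "ty": 0.083, "tz": -0.42, "wx": -0.1, "wy": 0, "wz": 0},
    {"tx": -0.02, "ty": 0.088, "tz": -0.45, "wx": -0.105, "wy": 0.002, "wz": -0.002},
    {"tx": -0.02, "ty": 0.091, "tz": -0.465, "wx": -0.105, "wy": 0.002, "wz": -0.002},
    {"tx": -0.02, "ty": 0.093, "tz": -0.471, "wx": -0.105, "wy": 0.002, "wz": -0.002},
    {"tx": -0.02, "ty": 0.093, "tz": -0.471, "wx": -0.105, "wy": 0.002, "wz": -0.002},
  ],
  jaw=0,
)

```text
time: 9.6
position: [0.5364, 0.1654, 0.1974]
orientation: [0.461, 0.537, -0.461, 0.535]
ft_force: [-0.5, 0.5, 0.2]
gripper_width: 0.999
```

Run:
```python
from fit import *
from go import *
plan(.537,.165,.012,.15)
im={c:manip.get_image(c) for c in CI}
for c in CI: cv2.imwrite(f"pics/{c}5.png",im[c])
cv2.imwrite("pics/t5.png",big(im["top"],430,225,80,60,4))
cv2.imwrite("pics/s5.png",big(im["side"],330,370,100,75,4))
cv2.imwrite("pics/r5.png",big(im["side"],335,205,80,60,5))
```

```text
option w [-3.1413e+00 -4.4000e-03 -2.9000e-03]
option w [ 0.0003 -0.0018  0.0028]
pos [0.5364 0.1654 0.1974] f [-0.5  0.5  0.2] w 0.999 t 9.6
shift [0.1854 0.001  0.0008] turn [ 0.0003 -0.0018  0.0028] j6 [0.18 1.6 ]
```

View pics/t5.png

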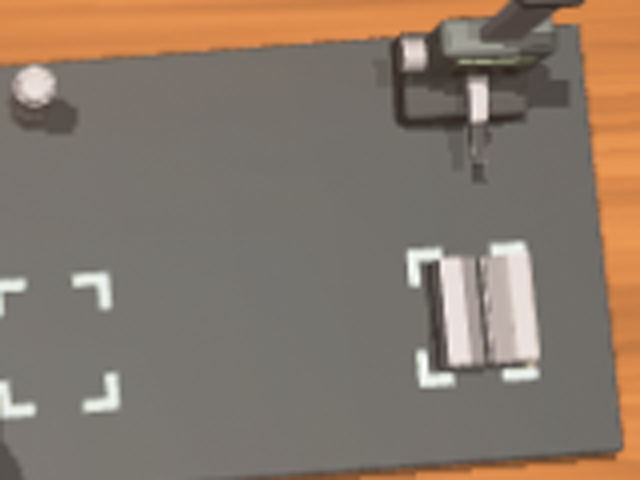

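View pics/s5.png

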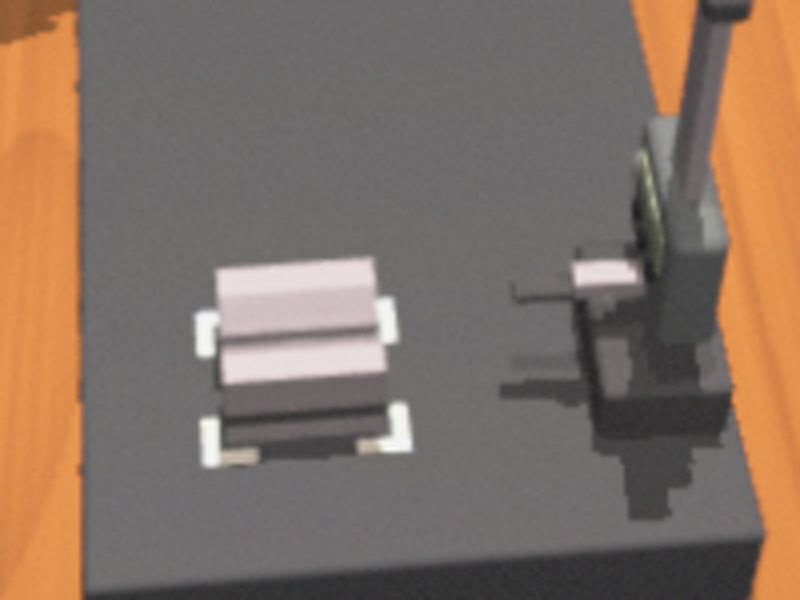

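View pics/r5.png

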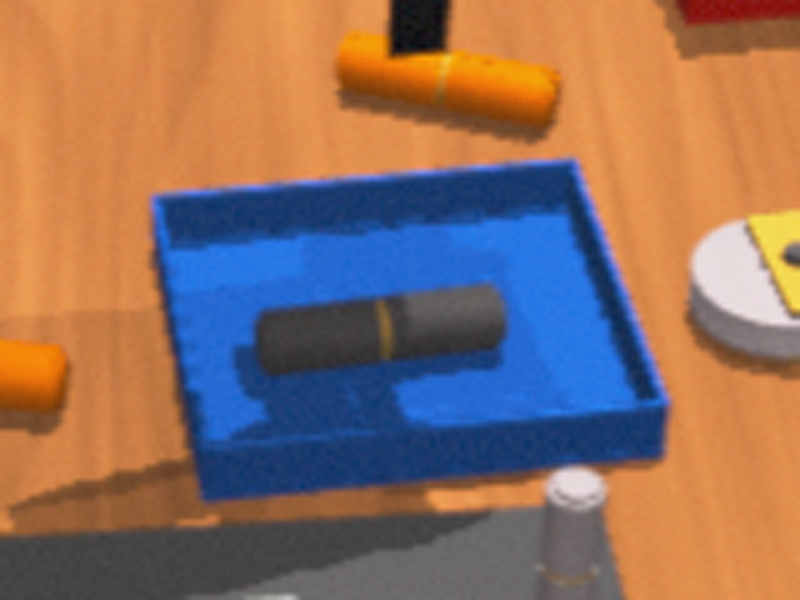

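Run:
```python
from fit import *
im={c:cv2.imread(f"pics/{c}5.png") for c in CI}
for c,b,x0 in (("top",(445,222,500,275),(.464,-.308,.045)),("side",(275,335,335,375),(.464,-.308,.045))):
    x,f,t=fitv(c,im[c],b,x0,(115,145));print(c,x.round(4),round(f,1))
# overlay: block bottom outline and inner tape square for both cameras at own-fit tape centre
for c,C,bx in(("top",(.4639,-.3071),(430,225)),("side",(.4646,-.3095),(330,370))):
    k=6;cx,cy=455 if c=="top" else 305,245 if c=="top" else 360;w,h=60,45
    a=big(im[c],cx,cy,w,h,k)
    def draw(P,col):
        q=(proj(c,P)-[cx-w,cy-h]+.5)*k
        cv2.polylines(a,[np.round(q).astype(int)],True,col,1)
    R=Rz(.045)
    for hx,hy,z,col in((.033,.028,.05,(0,255,0)),(.03,.025,.05,(0,0,255)),(.03,.025,.09,(255,255,0))):
        draw(np.array([[s*hx,t*hy,0] for s,t in((1,1),(1,-1),(-1,-1),(-1,1))])@R.T+[C[0],C[1],z],col)
    cv2.imwrite(f"pics/ov_{c}.png",a)
```

```text
top [ 0.4646 -0.3071  0.0461] 223.2
side [ 0.4643 -0.3087  0.0424] 49.1
```

View pics/ov_top.png

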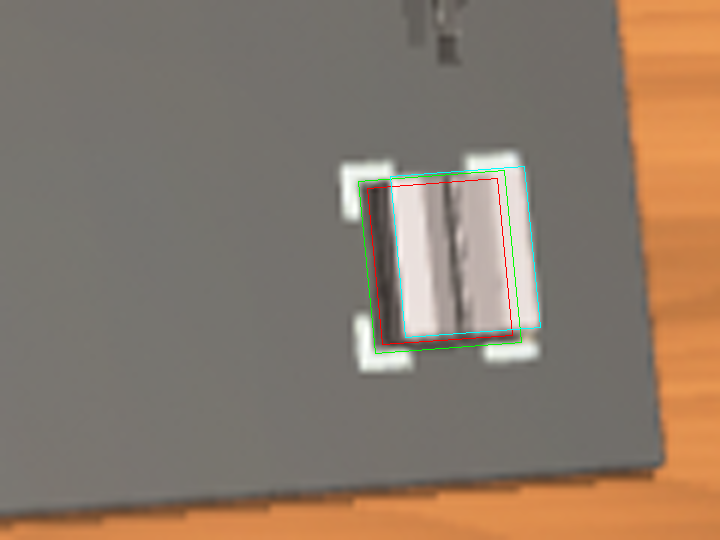

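View pics/ov_side.png

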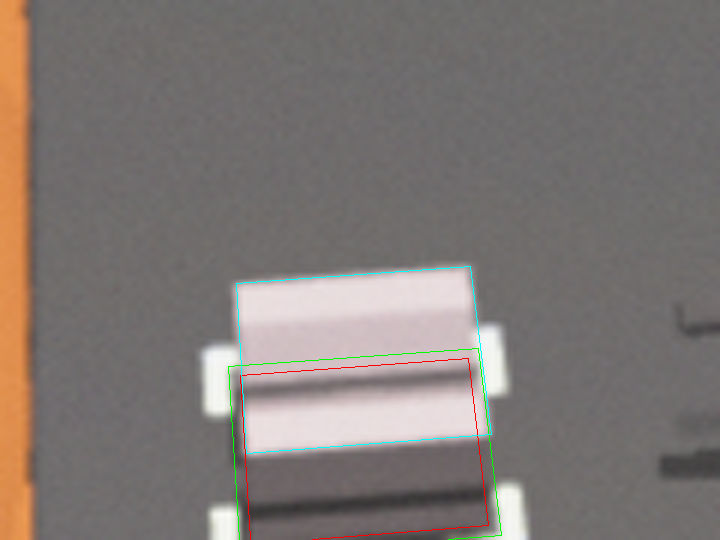

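carry_out(
  increments=[
    {"tx": 0.01, "ty": 0.001, "tz": 0.001, "wx": 0, "wy": -0.002, "wz": 0.003},
    {"tx": 0.035, "ty": 0.001, "tz": 0.001, "wx": 0, "wy": -0.002, "wz": 0.003},
    {"tx": 0.065, "ty": 0.001, "tz": 0.001, "wx": 0, "wy": -0.002, "wz": 0.003},
    {"tx": 0.095, "ty": 0.001, "tz": 0.001, "wx": 0, "wy": -0.002, "wz": 0.003},
    {"tx": 0.125, "ty": 0.001, "tz": 0.001, "wx": 0, "wy": -0.002, "wz": 0.003},
    {"tx": 0.15, "ty": 0.001, "tz": 0.001, "wx": 0, "wy": -0.002, "wz": 0.003},
    {"tx": 0.168, "ty": 0.001, "tz": 0.001, "wx": 0, "wy": -0.002, "wz": 0.003},
    {"tx": 0.179, "ty": 0.001, "tz": 0.001, "wx": 0, "wy": -0.002, "wz": 0.003},
    {"tx": 0.184, "ty": 0.001, "tz": 0.001, "wx": 0, "wy": -0.002, "wz": 0.003},
    {"tx": 0.184, "ty": 0.001, "tz": 0.001, "wx": 0, "wy": -0.002, "wz": 0.003},
    {"tx": 0.184, "ty": 0.001, "tz": 0.001, "wx": 0, "wy": -0.002, "wz": 0.003},
  ],
  jaw=0,
)

```text
time: 10.8
position: [0.5378, 0.1647, 0.0146]
orientation: [0.462, 0.535, -0.461, 0.536]
ft_force: [0.5, -1.1, 0.9]
gripper_width: 1.006
```

Run:
```python
from go import *
plan(.537,.165,.0134,.15)
im=manip.get_image("side")
cv2.imwrite("pics/r6.png",big(im,335,205,80,60,5))
```

```text
option w [ 3.1412 -0.0035  0.    ]
option w [-0.0004 -0.     -0.0022]
pos [0.5378 0.1647 0.0146] f [ 0.5 -1.1  0.9] w 1.006 t 10.8
shift [ 0.0012 -0.0007 -0.0004] turn [-0.0004 -0.     -0.0022] j6 [0.18  1.601]
```

View pics/r6.png

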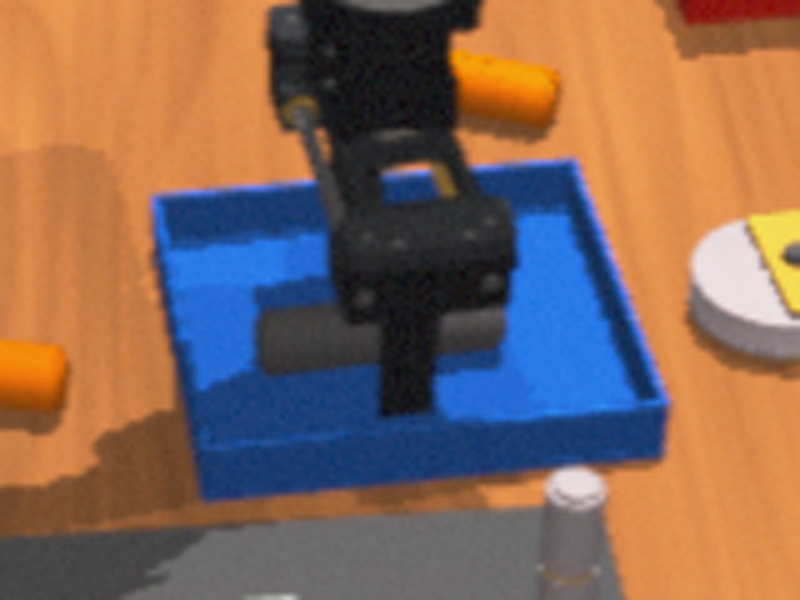

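carry_out(
  increments=[
    {"tx": 0.001, "ty": -0.0005, "tz": 0, "wx": 0, "wy": 0, "wz": -0.002},
    {"tx": 0.001, "ty": -0.0005, "tz": 0, "wx": 0, "wy": 0, "wz": -0.002},
    {"tx": 0.001, "ty": -0.0005, "tz": 0, "wx": 0, "wy": 0, "wz": -0.002},
    {"tx": 0.001, "ty": -0.0005, "tz": 0, "wx": 0, "wy": 0, "wz": -0.002},
    {"tx": 0.001, "ty": -0.0005, "tz": 0, "wx": 0, "wy": 0, "wz": -0.002},
    {"tx": 0.001, "ty": -0.0005, "tz": 0, "wx": 0, "wy": 0, "wz": -0.002},
    {"tx": 0.001, "ty": -0.0005, "tz": 0, "wx": 0, "wy": 0, "wz": -0.002},
    {"tx": 0.001, "ty": -0.0005, "tz": 0, "wx": 0, "wy": 0, "wz": -0.002},
    {"tx": 0.001, "ty": -0.0005, "tz": 0, "wx": 0, "wy": 0, "wz": -0.002},
    {"tx": 0.001, "ty": -0.0005, "tz": 0, "wx": 0, "wy": 0, "wz": -0.002},
    {"tx": 0.001, "ty": -0.0005, "tz": 0, "wx": 0, "wy": 0, "wz": -0.002},
    {"tx": 0.001, "ty": -0.0005, "tz": 0, "wx": 0, "wy": 0, "wz": -0.002},
  ],
  jaw=1,
)

```text
time: 12.05
position: [0.537, 0.1649, 0.0129]
orientation: [0.461, 0.536, -0.461, 0.536]
ft_force: [0.0, 2.9, 1.5]
gripper_width: 0.307
```

Run:
```python
from go import *
plan(.537,.165,.2,.15)
```

```text
option w [3.1413e+00 1.0000e-03 2.0000e-04]
option w [-0.0003 -0.0001  0.0007]
pos [0.537  0.1649 0.0129] f [0.  2.9 1.5] w 0.307 t 12.05
shift [-1.871e-01 -1.000e-04 -1.000e-04] turn [-0.0003 -0.0001  0.0007] j6 [0.18  1.601]
```

carry_out(
  increments=[
    {"tx": -0.004, "ty": 0, "tz": 0, "wx": 0, "wy": 0, "wz": 0},
    {"tx": -0.012, "ty": 0, "tz": 0, "wx": 0, "wy": 0, "wz": 0},
    {"tx": -0.025, "ty": 0, "tz": 0, "wx": 0, "wy": 0, "wz": 0},
    {"tx": -0.042, "ty": 0, "tz": 0, "wx": 0, "wy": 0, "wz": 0},
    {"tx": -0.06, "ty": 0, "tz": 0, "wx": 0, "wy": 0, "wz": 0},
    {"tx": -0.08, "ty": 0, "tz": 0, "wx": 0, "wy": 0, "wz": 0},
    {"tx": -0.1, "ty": 0, "tz": 0, "wx": 0, "wy": 0, "wz": 0},
    {"tx": -0.12, "ty": 0, "tz": 0, "wx": 0, "wy": 0, "wz": 0},
    {"tx": -0.14, "ty": 0, "tz": 0, "wx": 0, "wy": 0, "wz": 0},
    {"tx": -0.16, "ty": 0, "tz": 0, "wx": 0, "wy": 0, "wz": 0},
    {"tx": -0.175, "ty": 0, "tz": 0, "wx": 0, "wy": 0, "wz": 0},
    {"tx": -0.184, "ty": 0, "tz": 0, "wx": 0, "wy": 0, "wz": 0},
    {"tx": -0.187, "ty": 0, "tz": 0, "wx": 0, "wy": 0, "wz": 0},
    {"tx": -0.187, "ty": 0, "tz": 0, "wx": 0, "wy": 0, "wz": 0},
  ],
  jaw=1,
)

```text
time: 13.45
position: [0.5369, 0.1647, 0.2001]
orientation: [0.461, 0.536, -0.461, 0.536]
ft_force: [-0.4, -0.3, -5.4]
gripper_width: 0.311
```

Run:
```python
from go import *
plan(.4643,-.308,.2,.045)
im=manip.get_image("side")
cv2.imwrite("pics/r7.png",big(im,335,165,80,80,5))
```

```text
option w [-3.0368e+00 -1.1000e-03  1.0000e-04]
option w [1.048e-01 1.000e-04 7.000e-04]
pos [0.5369 0.1647 0.2001] f [-0.4 -0.3 -5.4] w 0.311 t 13.45
shift [ 2.000e-04 -1.423e-01  4.566e-01] turn [1.048e-01 1.000e-04 7.000e-04] j6 [0.18  1.601]
```

View pics/r7.png

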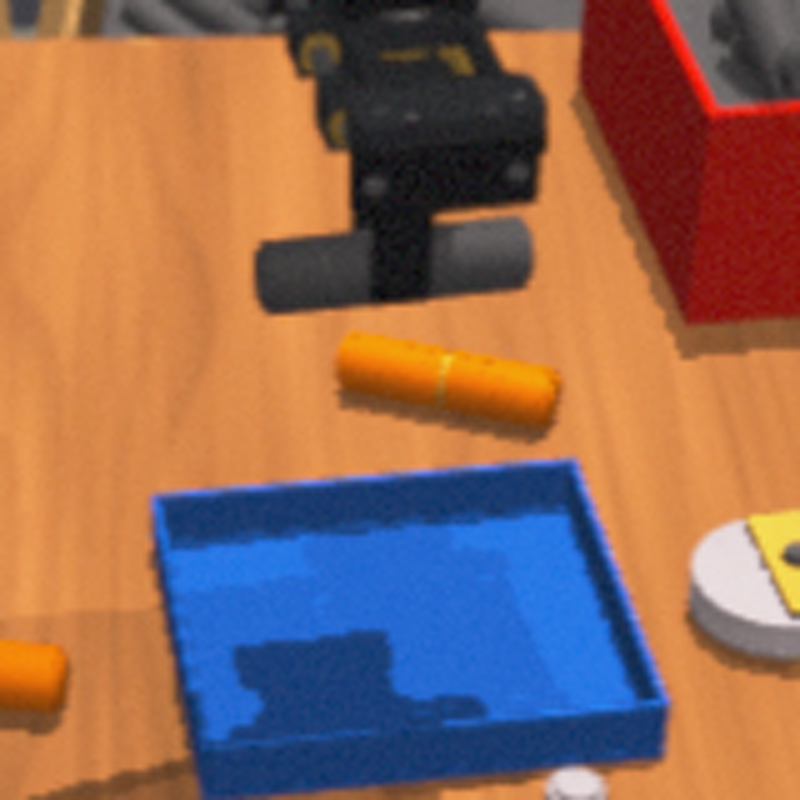

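Run:
```python
from go import *
print("scriber top",onz("top",[[469.3,203.7]],.099),"side tip", onz("side",[[330-100+512/4,370-75+290/4]],.099))
s=manip.sense();R=Ro.from_quat(s["orientation"]).as_matrix();p=np.array(s["position"])
for e in(-.003,0,.003):
    c=p+[0,0,.006]+R[:,1]*e   # tool y
    a=R[:,1]
    o=[]
    for sg in(-1,1):
        th=np.linspace(0,6.28,40);d=R[:,2];ring=c+a*sg*.055+np.outer(np.cos(th),d*.0145)+np.outer(np.sin(th),[0,0,.0145])
        q=proj("side",ring);o+= [q[:,0].min() if sg<0 else q[:,0].max()]
    print(e,np.round(o,1))
print(R[:,1])
```

```text
scriber top [[ 0.5473666  -0.30364379  0.099     ]] side tip [[ 0.54449329 -0.30754277  0.099     ]]
-0.003 [302.7 360.2]
0 [304.2 361.7]
0.003 [305.7 363.2]
[ 0.98880139  0.14922862 -0.00161935]
```

carry_out(
  increments=[
    {"tx": 0, "ty": -0.003, "tz": 0.01, "wx": 0.002, "wy": 0, "wz": 0},
    {"tx": 0, "ty": -0.009, "tz": 0.028, "wx": 0.006, "wy": 0, "wz": 0},
    {"tx": 0, "ty": -0.017, "tz": 0.055, "wx": 0.012, "wy": 0, "wz": 0},
    {"tx": 0, "ty": -0.027, "tz": 0.087, "wx": 0.02, "wy": 0, "wz": 0},
    {"tx": 0, "ty": -0.038, "tz": 0.122, "wx": 0.028, "wy": 0, "wz": 0},
    {"tx": 0, "ty": -0.049, "tz": 0.157, "wx": 0.036, "wy": 0, "wz": 0},
    {"tx": 0, "ty": -0.06, "tz": 0.192, "wx": 0.044, "wy": 0, "wz": 0},
    {"tx": 0, "ty": -0.071, "tz": 0.227, "wx": 0.052, "wy": 0, "wz": 0},
    {"tx": 0, "ty": -0.082, "tz": 0.262, "wx": 0.06, "wy": 0, "wz": 0},
    {"tx": 0, "ty": -0.093, "tz": 0.297, "wx": 0.068, "wy": 0, "wz": 0},
    {"tx": 0, "ty": -0.104, "tz": 0.332, "wx": 0.076, "wy": 0, "wz": 0},
    {"tx": 0, "ty": -0.115, "tz": 0.367, "wx": 0.084, "wy": 0, "wz": 0},
    {"tx": 0, "ty": -0.125, "tz": 0.4, "wx": 0.092, "wy": 0, "wz": 0},
    {"tx": 0, "ty": -0.133, "tz": 0.427, "wx": 0.099, "wy": 0, "wz": 0},
    {"tx": 0, "ty": -0.139, "tz": 0.445, "wx": 0.103, "wy": 0, "wz": 0},
    {"tx": 0, "ty": -0.1415, "tz": 0.454, "wx": 0.105, "wy": 0, "wz": 0},
    {"tx": 0, "ty": -0.1423, "tz": 0.4566, "wx": 0.105, "wy": 0, "wz": 0},
    {"tx": 0, "ty": -0.1423, "tz": 0.4566, "wx": 0.105, "wy": 0, "wz": 0},
  ],
  jaw=1,
)

```text
time: 15.3
position: [0.4642, -0.3076, 0.1997]
orientation: [0.488, 0.512, -0.489, 0.511]
ft_force: [0.5, 0.2, -6.2]
gripper_width: 0.308
```

Run:
```python
from go import *
plan(.4643,-.308,.115,.045)
im={c:manip.get_image(c) for c in CI}
cv2.imwrite("pics/r8.png",big(im["side"],330,345,80,80,5)); cv2.imwrite("pics/t8.png",big(im["top"],455,235,60,60,5))
```

```text
option w [3.1413e+00 2.2000e-03 9.0000e-04]
option w [-0.0003 -0.0006  0.0014]
pos [ 0.4642 -0.3076  0.1997] f [ 0.5  0.2 -6.2] w 0.308 t 15.3
shift [0.0847 0.0002 0.0004] turn [-0.0003 -0.0006  0.0014] j6 [-0.704  0.823]
```

View pics/r8.png

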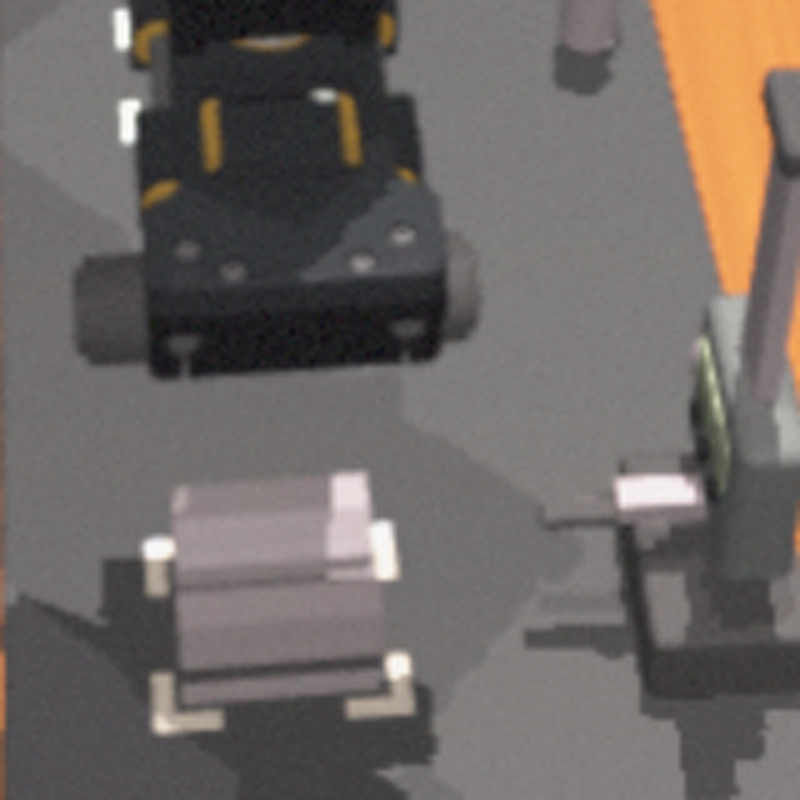

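View pics/t8.png

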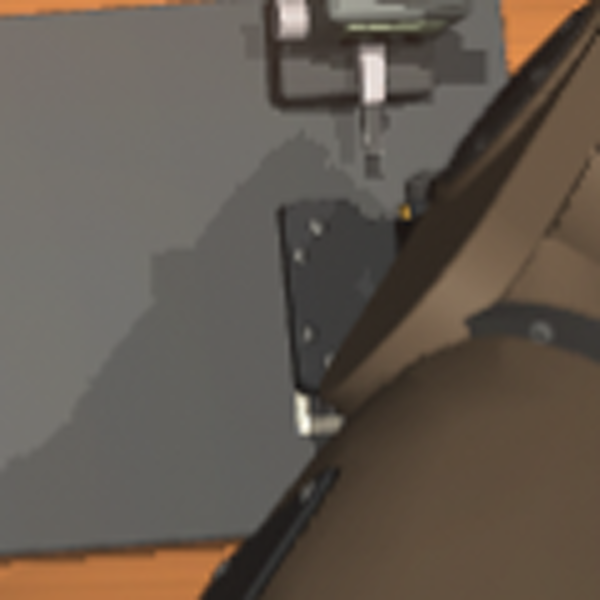

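```bash
cat > pe.py <<'E'
from go import *
def pred(c="side",dz=.006):
    s=manip.sense();R=Ro.from_quat(s["orientation"]).as_matrix();p=np.array(s["position"])
    for e in(-.003,0,.003):
        cc=p+[0,0,dz]+R[:,1]*e;o=[]
        for sg in(-1,1):
            th=np.linspace(0,6.28,60);q=proj(c,cc+R[:,1]*sg*.055+np.outer(np.cos(th),R[:,2]*.015)+np.outer(np.sin(th),[0,0,.015]))
            o+=[q[:,0].min() if sg<0 else q[:,0].max()]
        print(e,np.round(o,1),"mean",np.mean(o).round(2))
E
python3 -c "
from pe import *
pred()
im=manip.get_image('side')
for r in (403-0,): pass
g=cv2.cvtColor(im,cv2.COLOR_BGR2GRAY)
for r in (398,402,406): pass
for r in (322,326,330): print(g[r-20,258:280],g[r-20,335:352])
"
```

```text
-0.003 [261.1 343.3] mean 302.23
0 [263.3 345.5] mean 304.44
0.003 [265.5 347.7] mean 306.64
[108 113 111 113 116 118 123 122 125 122 123 125 125 120 126 123 125 126
 122  96  51  64] [ 86  94 110 121 123 126 124 125 124 125 124 123 123 124 124 125 125]
[110 113 109 109 110 108 110 108 108 114 117 124 123 125 124 123 123 125
 123 103  69  66] [ 80  77  82 101 120 125 125 123 125 125 123 127 122 124 124 124 123]
[109 110 109 109 108 109 110 110 109 108 109 109 107 110 111 113 118 122
 126 111  84  56] [ 81  82  82  88 107 121 120 121 123 123 125 125 124 123 125 124 124]
```

```bash
python3 -c "
from pe import *
im=manip.get_image('side');g=cv2.cvtColor(im,cv2.COLOR_BGR2GRAY).astype(float)
for r in range(316,338,3): print(r,g[r,258:274].astype(int),g[r,338:352].astype(int))
"
```

```text
316 [110 109 110 110 112 108 107 109  94  75  68  69  71  71  68  67] [ 77  82  98 113 114 108 101 112 125 124 126 126 126 126]
319 [111 109 110 110 111 108  96  77  64  64  65  65  66  60  64  64] [ 46  71 100 112 113 110 106 109 114 124 129 123 125 128]
322 [111 110 112 110 112 108  93  74  72  73  71  72  70  74  73  70] [ 41  63  86 102  99 102  98 102 109 124 124 125 127 124]
325 [109 112 110 110 110 109  96  81  76  76  77  73  72  76  74  78] [ 27  46  74  84  90  90  84  90 105 124 126 124 125 126]
328 [108 111 110 112 109 110 101  84  73  72  72  73  71  71  73  74] [ 41  53  68  69  73  72  71  88 112 125 125 124 125 126]
331 [107 112 109 111 111 109 100  84  71  69  67  65  67  70  69  67] [ 46  56  61  61  63  73 100 123 124 125 125 126 126 125]
334 [111 110 111 110 111 113 111  93  66  60  58  62  61  63  60  58] [ 89 121 125 123 125 123 125 126 127 128 125 129 124 125]
337 [112 111 111 112 113 110 112 109 108  98  84  77  77  76  73  82] [125 125 125 124 127 127 127 124 127 125 125 126 126 126]
```

carry_out(
  increments=[
    {"tx": 0.008, "ty": -0.001, "tz": 0.0003, "wx": 0, "wy": 0, "wz": 0.001},
    {"tx": 0.025, "ty": -0.001, "tz": 0.0003, "wx": 0, "wy": 0, "wz": 0.001},
    {"tx": 0.045, "ty": -0.001, "tz": 0.0003, "wx": 0, "wy": 0, "wz": 0.001},
    {"tx": 0.063, "ty": -0.001, "tz": 0.0003, "wx": 0, "wy": 0, "wz": 0.001},
    {"tx": 0.08, "ty": -0.001, "tz": 0.0003, "wx": 0, "wy": 0, "wz": 0.001},
    {"tx": 0.091, "ty": -0.001, "tz": 0.0003, "wx": 0, "wy": 0, "wz": 0.001},
    {"tx": 0.097, "ty": -0.001, "tz": 0.0003, "wx": 0, "wy": 0, "wz": 0.001},
    {"tx": 0.0997, "ty": -0.001, "tz": 0.0003, "wx": 0, "wy": 0, "wz": 0.001},
    {"tx": 0.0997, "ty": -0.001, "tz": 0.0003, "wx": 0, "wy": 0, "wz": 0.001},
    {"tx": 0.0997, "ty": -0.001, "tz": 0.0003, "wx": 0, "wy": 0, "wz": 0.001},
  ],
  jaw=1,
)

```text
time: 16.5
position: [0.4637, -0.3085, 0.1009]
orientation: [0.489, 0.511, -0.489, 0.512]
ft_force: [-0.2, -0.2, -4.8]
gripper_width: 0.308
```

Run:
```python
from pe import *
plan(.4633,-.308,.092,.045);pred()
im={c:manip.get_image(c) for c in CI}
cv2.imwrite("pics/r9.png",big(im["side"],310,365,66,50,6));cv2.imwrite("pics/s9.png",im["side"])
```

```text
option w [ 3.1415e+00 -1.4000e-03 -1.2000e-03]
option w [-0.0001  0.0008 -0.0009]
pos [ 0.4637 -0.3085  0.1009] f [-0.2 -0.2 -4.8] w 0.308 t 16.5
shift [ 0.0089 -0.0004 -0.0005] turn [-0.0001  0.0008 -0.0009] j6 [-0.706  0.82 ]
-0.003 [264.1 340.2] mean 302.15
0 [266.2 342.2] mean 304.2
0.003 [268.2 344.2] mean 306.24
```

View pics/r9.png

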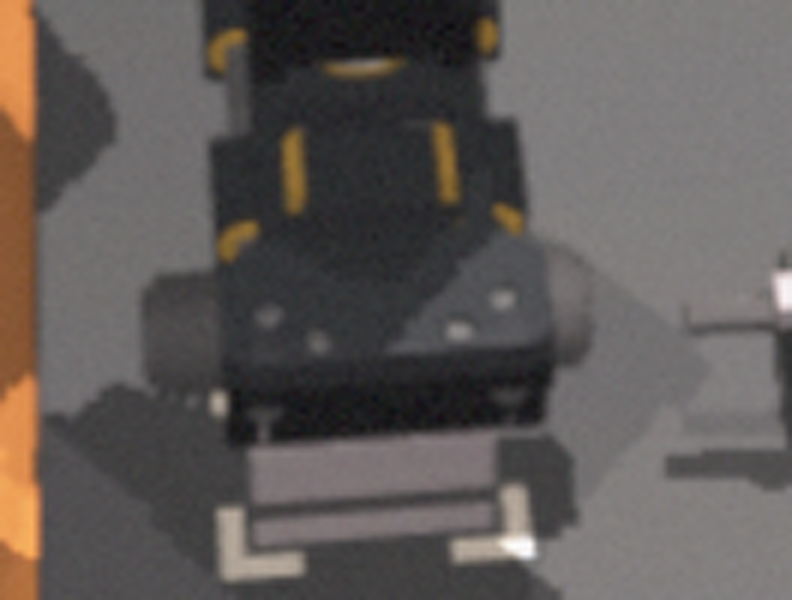

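carry_out(
  increments=[
    {"tx": 0.002, "ty": -0.001, "tz": 0, "wx": 0, "wy": 0, "wz": 0},
    {"tx": 0.004, "ty": -0.001, "tz": 0, "wx": 0, "wy": 0, "wz": 0},
    {"tx": 0.006, "ty": -0.001, "tz": 0, "wx": 0, "wy": 0, "wz": 0},
    {"tx": 0.007, "ty": -0.001, "tz": 0, "wx": 0, "wy": 0, "wz": 0},
    {"tx": 0.007, "ty": -0.001, "tz": 0, "wx": 0, "wy": 0, "wz": 0},
  ],
  jaw=1,
)

```text
time: 17.1
position: [0.4623, -0.3083, 0.0931]
orientation: [0.489, 0.511, -0.489, 0.511]
ft_force: [-0.5, 0.0, -5.9]
gripper_width: 0.31
```

carry_out(
  increments=[
    {"tx": 0.0003, "ty": 0, "tz": 0, "wx": 0, "wy": 0, "wz": 0},
    {"tx": 0.0005, "ty": 0, "tz": 0, "wx": 0, "wy": 0, "wz": 0},
    {"tx": 0.0005, "ty": 0, "tz": 0, "wx": 0, "wy": 0, "wz": 0},
  ],
  jaw=1,
)

```text
time: 17.4
position: [0.4624, -0.3084, 0.0928]
orientation: [0.489, 0.511, -0.489, 0.511]
ft_force: [0.1, 0.2, -5.5]
gripper_width: 0.312
```

carry_out(
  increments=[
    {"tx": 0.0003, "ty": 0, "tz": 0, "wx": 0, "wy": 0, "wz": 0},
    {"tx": 0.0006, "ty": 0, "tz": 0, "wx": 0, "wy": 0, "wz": 0},
    {"tx": 0.0006, "ty": 0, "tz": 0, "wx": 0, "wy": 0, "wz": 0},
  ],
  jaw=1,
)

```text
time: 17.7
position: [0.4625, -0.3084, 0.0926]
orientation: [0.489, 0.511, -0.489, 0.511]
ft_force: [-0.7, 2.0, 2.7]
gripper_width: 0.31
```

carry_out(
  increments=[
    {"tx": 0.0003, "ty": 0, "tz": 0, "wx": 0, "wy": 0, "wz": 0},
    {"tx": 0.0005, "ty": 0, "tz": 0, "wx": 0, "wy": 0, "wz": 0},
    {"tx": 0.0005, "ty": 0, "tz": 0, "wx": 0, "wy": 0, "wz": 0},
  ],
  jaw=1,
)

```text
time: 18.0
position: [0.4625, -0.3084, 0.0925]
orientation: [0.489, 0.511, -0.489, 0.511]
ft_force: [-3.7, 3.6, 8.9]
gripper_width: 0.307
```

carry_out(
  increments=[
    {"tx": 0.0002, "ty": -0.0001, "tz": -0.0002, "wx": 0, "wy": 0, "wz": 0},
    {"tx": 0.0003, "ty": -0.0002, "tz": -0.0003, "wx": 0, "wy": 0, "wz": 0},
    {"tx": 0.0004, "ty": -0.0002, "tz": -0.0003, "wx": 0, "wy": 0, "wz": 0},
    {"tx": 0.0004, "ty": -0.0002, "tz": -0.0003, "wx": 0, "wy": 0, "wz": 0},
    {"tx": 0.0004, "ty": -0.0002, "tz": -0.0003, "wx": 0, "wy": 0, "wz": 0},
  ],
  jaw=1,
)

```text
time: 18.5
position: [0.4625, -0.3082, 0.0923]
orientation: [0.489, 0.511, -0.489, 0.512]
ft_force: [-1.6, 2.9, 9.9]
gripper_width: 0.311
```

Run:
```python
from pe import *
plan(.4633,-.308,.092,.045);pred()
for i in range(3):
    im=manip.get_image("side");s=manip.sense();print(np.round(s["ft_force"],1),np.round(s["torque"],2),np.round(s["position"],4))
cv2.imwrite("pics/r10.png",big(im,310,365,66,50,6));cv2.imwrite("pics/s10.png",im)
t=manip.get_image("top");cv2.imwrite("pics/t10.png",big(t,460,230,66,50,6))
```

```text
option w [ 3.1414e+00 -1.9000e-03 -1.5000e-03]
option w [-0.0002  0.001  -0.0012]
pos [ 0.4625 -0.3082  0.0923] f [-1.6  2.9  9.9] w 0.311 t 18.5
shift [ 0.0003  0.0008 -0.0002] turn [-0.0002  0.001  -0.0012] j6 [-0.707  0.819]
-0.003 [263.7 339.2] mean 301.42
0 [265.7 341.2] mean 303.45
0.003 [267.7 343.2] mean 305.47
[-2.1  3.3 10.3] [ 0.55  0.37 -0.01] [ 0.4625 -0.3082  0.0923]
[-1.8  3.8  9. ] [ 0.54  0.46 -0.03] [ 0.4626 -0.3082  0.0923]
[-2.5  3.6 10.1] [ 0.49  0.46 -0.03] [ 0.4625 -0.3082  0.0923]
```

View pics/r10.png

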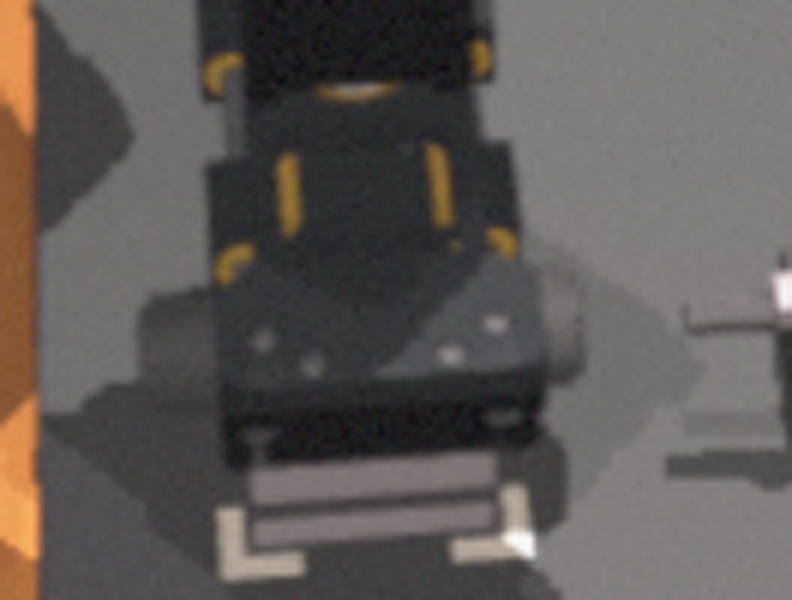

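View pics/t10.png

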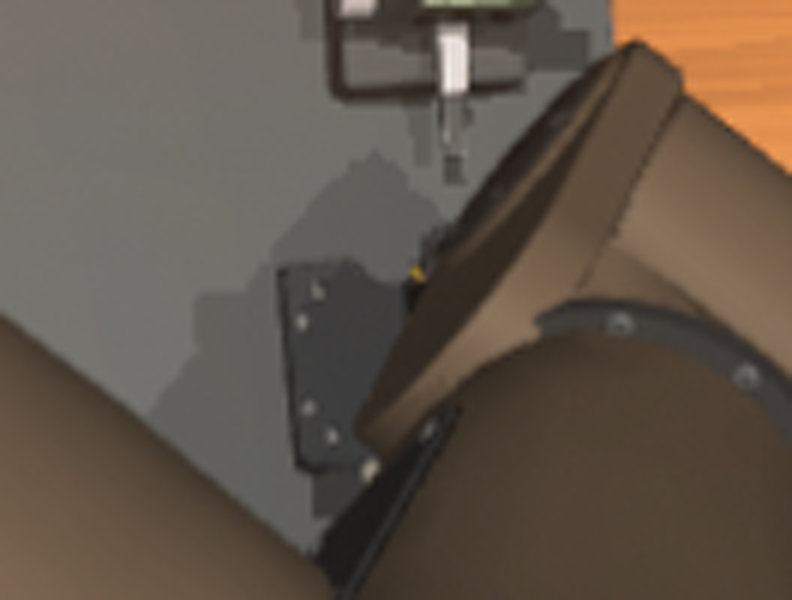

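carry_out(
  increments=[
    {"tx": 0.0001, "ty": 0, "tz": -0.0002, "wx": 0, "wy": 0, "wz": 0},
    {"tx": 0.0002, "ty": 0, "tz": -0.0005, "wx": 0, "wy": 0, "wz": 0},
    {"tx": 0.0003, "ty": 0, "tz": -0.0005, "wx": 0, "wy": 0, "wz": 0},
    {"tx": 0.0003, "ty": 0, "tz": -0.0005, "wx": 0, "wy": 0, "wz": 0},
  ],
  jaw=1,
)

```text
time: 19.1
position: [0.4626, -0.3079, 0.0921]
orientation: [0.489, 0.51, -0.489, 0.512]
ft_force: [-1.9, 1.0, 9.5]
gripper_width: 0.308
```

carry_out(
  increments=[
    {"tx": 0.0002, "ty": 0, "tz": -0.0001, "wx": 0, "wy": 0, "wz": 0},
    {"tx": 0.0004, "ty": 0, "tz": -0.0001, "wx": 0, "wy": 0, "wz": 0},
    {"tx": 0.0004, "ty": 0, "tz": -0.0001, "wx": 0, "wy": 0, "wz": 0},
    {"tx": 0.0004, "ty": 0, "tz": -0.0001, "wx": 0, "wy": 0, "wz": 0},
  ],
  jaw=1,
)

```text
time: 19.5
position: [0.4626, -0.3079, 0.092]
orientation: [0.489, 0.51, -0.489, 0.512]
ft_force: [-3.2, 2.5, 13.2]
gripper_width: 0.31
```

carry_out(
  increments=[
    {"tx": 0.0001, "ty": -0.0001, "tz": -0.0001, "wx": 0, "wy": 0, "wz": 0},
    {"tx": 0.0002, "ty": -0.0002, "tz": -0.0002, "wx": 0, "wy": 0, "wz": 0},
    {"tx": 0.0002, "ty": -0.0002, "tz": -0.0002, "wx": 0, "wy": 0, "wz": 0},
    {"tx": 0.0002, "ty": -0.0002, "tz": -0.0002, "wx": 0, "wy": 0, "wz": 0},
  ],
  jaw=1,
)

```text
time: 19.9
position: [0.4626, -0.3079, 0.092]
orientation: [0.489, 0.51, -0.489, 0.512]
ft_force: [-2.9, 2.2, 15.6]
gripper_width: 0.306
```

Run:
```python
from pe import *
pred()
for i in range(5):
    im=manip.get_image("side");s=manip.sense();print(np.round(s["ft_force"],1),np.round(s["torque"],2),np.round(s["position"],4),round(s["time"],2))
cv2.imwrite("pics/r11.png",big(im,320,360,66,50,6))
t=manip.get_image("top");cv2.imwrite("pics/top11.png",t);cv2.imwrite("pics/side11.png",im)
```

```text
-0.003 [263.7 339.2] mean 301.46
0 [265.8 341.2] mean 303.49
0.003 [267.8 343.2] mean 305.51
[-3.1  2.4 15.3] [0.29 0.58 0.04] [ 0.4626 -0.3079  0.092 ] 19.95
[-3.2  2.3 14.7] [0.33 0.59 0.04] [ 0.4626 -0.3079  0.092 ] 20.0
[-3.8  2.3 14. ] [0.32 0.6  0.02] [ 0.4626 -0.3079  0.092 ] 20.05
[-2.9  2.3 14.8] [0.28 0.56 0.02] [ 0.4626 -0.3079  0.092 ] 20.1
[-3.1  2.6 14.7] [0.29 0.64 0.03] [ 0.4626 -0.3079  0.092 ] 20.15
```

View pics/r11.png

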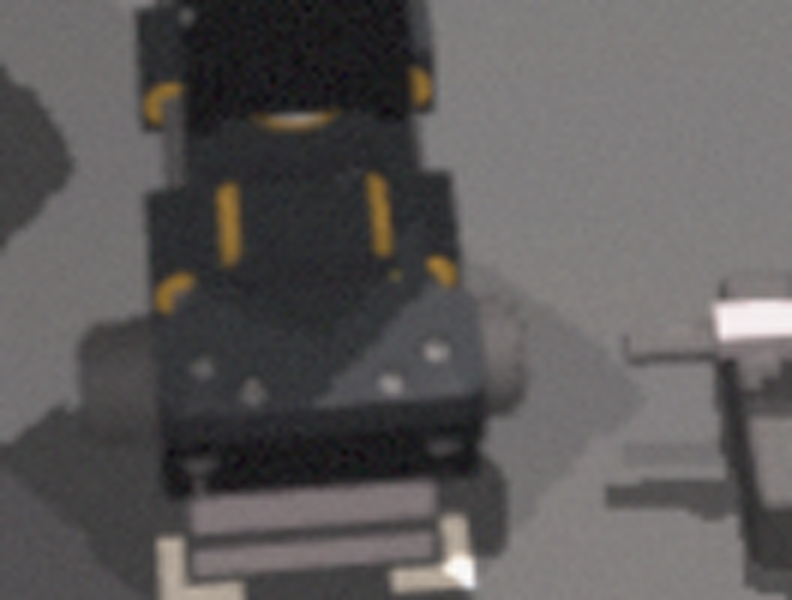

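View pics/top11.png

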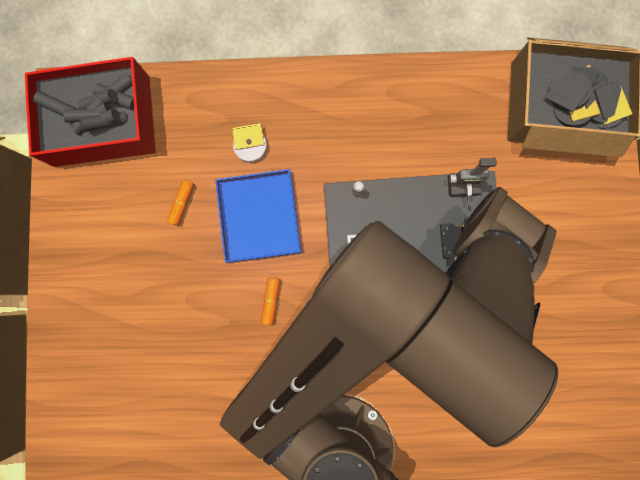

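The side view shows the hinge ends at px 267 and 341 (midpoint 304.4), and the block flank still sits inside its tape. The gauge, small hinge and wheel look unmoved. Fz is steady at about 15 N and the TCP is at the expected seated height.

```bash
python3 -c "
from station import manip
print(manip.hand_in())"
```

```text
the job is handed in; nothing more can be done
None
```

The job is handed in. The V-block stands in the right-hand taped place in front of the gauge. The gripper is holding the large hinge in the vee and pressing it down.

**What I did:** I gripped the steel V-block by its flanks and dragged it along the plate at constant height, with a slight downward push and no lift. I turned it square to the tape on the way. I then took the dark hinge from the tray by its middle, lowered it into the vee and pressed until the force read about 15 N. It was handed in at about 20 s.

**Last checks:**

| Check | Result |
|---|---|
| Block in tape, measured before the hinge was laid in | Centre within about 1 mm of the tape centre in both cameras; turned no more than 0.2° from the tape |
| Block after pressing | Near flank still inside the tape in the side view |
| Hinge position along the block | Middle about 0.5 mm from the block's middle, judged from the hinge ends |
| Seating | Tool height 92.0 mm, against 91.9 mm expected for a seated hinge |
| Push | 14 to 15.5 N downward and steady, with 2 to 4 N of sideways load remaining |
| Gauge, small hinge and gate wheel | Look unmoved in the last pictures |

**What I could not confirm:**
- **Seam:** the fingers hide it, so its place is inferred from the hinge ends only.
- **Top camera at the end:** the arm blocked its view of the block, so the last checks there used the side camera alone.
- **Camera disagreement:** the two cameras differ by 2 to 4 mm in y, in line with their calibration. I averaged them, or compared things within one picture.
- **Refused move:** the first move call was refused for missing keys, and the arm did not move.

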